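# Set and clamp a line of border type in the tilted rail

## Robot

A 6-joint arm with a two-finger parallel gripper is mounted at the origin on the work surface. World frame = base frame: x ahead of the robot, y to its left, z up, the work surface at z = 0. Lengths are in m, angles in rad, forces in N, time in s.
With the tool pointing down it reaches from about 0.3 to 0.875 m from the base axis. Payload 6.4 kg.
Tool frame: the origin (TCP) lies midway between the tips of the shut fingers; the grasp point (between the pads) lies 19 mm behind it (hold_point_z is the distance from the TCP to the grasp point, in m); z points along the fingers, y is the line along which they close (so a half turn about z gives the same grasp; the last joint's range is limited). The gripper opens to 85 mm and grips with 20 to 120 N. Pads are 22 mm wide; open, the fingers measure 114 mm over their backs; the gripper's body (76 mm by 85 mm) begins 54 mm behind the grasp point. The pads swing forward as they close: fully open they stand 13 mm farther back than shut.
Start: joints at [1.025, 0.181, 1.607, -0, 1.354, -0.206], TCP at [0.192, 0.542, 0.231] pointing down, gripper open.
Joint ranges: [-2.99, 2.99], [-0.89, 2.07], [0.3, 2.58], [-1.14, 4.28], [0, 2.63], [-3.12, 3.12]. Speed limits (rad/s): [2.57, 2.57, 3.01, 3.14, 3.14, 3.14].

## Interface

Orientations are given as a rotation vector (axis times angle).
In Python, from plant import get_obs, snapshot, job_done, hold_point_z gives the robot as it stands.
- The arm moves only by the shell command python3 -m creep 'ROWS'. ROWS is JSON, one flat list of numbers, 5 for each row, row after row: the opening, from 0 (shut) to 1 (fully open), then the shift along the tool's x, y, z in units of 0.04 m (1.0 is 0.04 m), then the turn about the tool's z in units of 4 degrees (1.0 is 4 degrees). A call has 1 to 12 rows; each row shifts and turns the commanded pose from where the row before left it, along the tool's axes as they then stand; what a row does not reach is not made up. A row lasts 1/12 s, in which the tool goes at most 41.7 mm and 7.16 degrees, less where a joint would pass 70% of its speed; a pose out of reach is approached as far as the arm can. A call with a number of a shift or a turn outside -1 to 1 is refused whole. A call with a gripper value outside its range is refused whole. The fingers move at their own pace and stop on an object; the grip force is fixed at half the most. Time passes only in rows, so rows that do not move let the fingers close. It gives the time, the measured TCP pose, the force, the opening and the grip force at its end, in the units of the state.
- get_obs(): the state, without advancing time (a new reading comes with each control period).
- snapshot(name): name is "scene" or "top" or "wrist"; returns a dict with "pixels" (420x560x3 uint8, blue, green, red), "range_z" (420x560 float32, m along the optical axis (not along the pixel's ray), 0 where there is no reading), "K" (3x3 intrinsics, pixels), "rvec" (rotation vector, rad) and "tvec" (3), from world to camera coordinates, as OpenCV has them. Camera axes: x right, y down, z forward; pixel columns grow to the right and rows downward; lengths in m; the calibration is good to about 2 mm. A picture is of the moment at which its call begins.
- job_done(): hands the job in; it is judged then, once.
The state is a dict: "time": time; "joints": joint angles; "dq": joint speeds; "joint_efforts": joint torques, N m; "eef_pos": TCP position; "eef_rot": TCP orientation; "contact_force": force on the tool from outside, world axes, zero at the start; "torque": the same for the moment, N m; "finger_gap": finger opening in m; "grip_force": force on a finger pad.
Only numpy, scipy, OpenCV 4.12 (cv2) and the standard library are available. Lean on these libraries where they do the work, as an engineer would, in place of code of your own. Each camera call takes 0.05 s, during which the arm holds its last target. There are 200 camera calls.

## Task

Set a line of border for the foil press: slide every brass sort on the bench (there are four to six) into the tilted setting rail from its raised open end, standing on its foot with its nick side towards the clamp lever, each one down against the end stop or against the sort before it. Then slide the blank quad in behind them to close up the line, and press the clamp lever fully down. Leave the other things on the bench where they are.

Things in the scene. Friction and masses are not known exactly. Their poses are not given: they have to be found in the camera images.
- rail_stop (a point): Middle of the inner face of the end stop at the low end of the setting rail, on the rail's floor. The rail is an aluminium channel sloping 0.35 rad (20 deg) on a heavy blue stand fixed to the bench. Axes: x along the rail, uphill to its raised open end; y across it (the clamp lever is on the -y side); z square to its floor. The stop is 11.5 mm high.
- rail: The rail: origin and axes as rail_stop. Channel 39 mm wide (y +-19.5 mm; the clamp jaw is its -y side), 8 mm from the floor up to two inward lips 2.5 mm thick (their top is 10.5 mm above the floor) that leave a 30 mm slot. Polished: a sort or quad let go in it slides down by its own weight and can be pushed on from behind. With the clamp down nothing slides.
- rail_mouth (a point): On the middle of the rail floor where the lips begin, 200 mm uphill of rail_stop; same axes. Uphill of it the floor goes on for 60 mm as an open lead-in without lips, its 7 mm high side guides flaring from 39 mm apart to 58 mm. The ends of the lips are turned up (to 16 mm above the floor, 13 mm uphill of this point). Set a sort on the lead-in, then slide it under the lips.
- clamp_lever (a joint): Cam lever that clamps the line, on the -y side of the rail, hinged about the rail's x direction at lever_pivot: 0 = fully raised (starts at 0 to 0.15 rad), 0.9 = fully down, level and square out from the rail. Steel bar 12 mm wide, 8 mm thick, with a ball knob. Stiff: stays where it is left, about 3 to 6 N at the knob. Going down it moves the jaw 3.1 mm in, onto the feet of the line.
- lever_knob (a point): Centre of the lever's black ball knob, 22 mm across, 74 mm from lever_pivot; at joint value q it lies at lever_pivot + 74 mm x (0, -cos(0.9 - q), sin(0.9 - q)) in the rail's axes. Its axes turn with the lever.
- lever_pivot (a point): Hinge of the lever: x 95, y -70, z 3 mm from rail_stop, in the rail's axes (which are also its own).
- quad_center (a point): Centre of the quad (16 mm above its underside): blank brass spacer, T-shaped: foot 40 mm long (x), 36 mm wide (y), 6 mm high; body 40 mm long (x), 26 mm wide (y), up to 32 mm above the underside, lower than the sorts. Goes in either way round, x along the rail. About 160 g.
- sort1_center (a point): Centre (20 mm above the underside) of a brass border sort (any may be absent): foot 26 (x) x 36 (y) x 6 mm; body 26 x 26 mm up to 38 mm, raised ornament to 40. Grip its two y faces, clear of the foot and lips. Nick side is -y: a dark 4 mm groove across it 18 mm up, and the top edge is cut back there (bare ledge 8 mm wide, 4 deep); the dark ornament lies towards +y. z up. 110 to 175 g.
- sort2_center (a point): Centre (20 mm above the underside) of a brass border sort (any may be absent): foot 26 (x) x 36 (y) x 6 mm; body 26 x 26 mm up to 38 mm, raised ornament to 40. Grip its two y faces, clear of the foot and lips. Nick side is -y: a dark 4 mm groove across it 18 mm up, and the top edge is cut back there (bare ledge 8 mm wide, 4 deep); the dark ornament lies towards +y. z up. 110 to 175 g.
- sort3_center (a point): Centre (20 mm above the underside) of a brass border sort (any may be absent): foot 26 (x) x 36 (y) x 6 mm; body 26 x 26 mm up to 38 mm, raised ornament to 40. Grip its two y faces, clear of the foot and lips. Nick side is -y: a dark 4 mm groove across it 18 mm up, and the top edge is cut back there (bare ledge 8 mm wide, 4 deep); the dark ornament lies towards +y. z up. 110 to 175 g.
- sort4_center (a point): Centre (20 mm above the underside) of a brass border sort (any may be absent): foot 26 (x) x 36 (y) x 6 mm; body 26 x 26 mm up to 38 mm, raised ornament to 40. Grip its two y faces, clear of the foot and lips. Nick side is -y: a dark 4 mm groove across it 18 mm up, and the top edge is cut back there (bare ledge 8 mm wide, 4 deep); the dark ornament lies towards +y. z up. 110 to 175 g.
- sort5_center (a point): Centre (20 mm above the underside) of a brass border sort (any may be absent): foot 26 (x) x 36 (y) x 6 mm; body 26 x 26 mm up to 38 mm, raised ornament to 40. Grip its two y faces, clear of the foot and lips. Nick side is -y: a dark 4 mm groove across it 18 mm up, and the top edge is cut back there (bare ledge 8 mm wide, 4 deep); the dark ornament lies towards +y. z up. 110 to 175 g.
- sort6_center (a point): Centre (20 mm above the underside) of a brass border sort (any may be absent): foot 26 (x) x 36 (y) x 6 mm; body 26 x 26 mm up to 38 mm, raised ornament to 40. Grip its two y faces, clear of the foot and lips. Nick side is -y: a dark 4 mm groove across it 18 mm up, and the top edge is cut back there (bare ledge 8 mm wide, 4 deep); the dark ornament lies towards +y. z up. 110 to 175 g.
- brayer: Bystander: ink roller with wooden handle, lying; origin at its underside. Leave it alone.
- palette_knife: Bystander: palette knife, lying; origin at its underside. Leave it alone.
- ink_tin: Bystander: round ink tin, 80 mm across, 60 mm high; origin at its underside. Leave it alone.
- tape_roll: Bystander: roll of tape lying flat, 84 mm across, 24 mm high; origin at its underside. Leave it alone.
- oil_bottle: Bystander: amber oil bottle, 56 mm across, 130 mm high; origin at its underside. Leave it alone.
- furniture: Bystander: strip of wooden spacing furniture, 110 x 32 x 18 mm; origin at its underside. Leave it alone.
- magnet_block: Bystander: black rubber-covered magnet block, 50 x 50 x 30 mm; origin at its underside. Leave it alone.

How it is judged:
By the outcome, as a careful person would: the job done as asked, in the order asked, and still so for the second after the job is handed in, with the robot touching nothing.
Of sort1, sort2, sort3, sort4, sort5, sort6 only 4 to 6 are there at a start; the rules pass over those that are not, and their reading is None.
At some moment in a run one of sort1, sort2, sort3, sort4, sort5, sort6, quad may be knocked a few centimetres aside while the robot is not near it.
It also fails if it takes over 210 s, if anything falls off the work surface, if the arm or the gripper's body presses on something with over 40 N, if the wrist force passes 120 N, or if a joint passes its speed limit or range.

## Working session

There is one attempt and no reset: what is moved stays moved. The work goes in short steps, Python scripts to look and compute and a shell command to move; the robot and the scene stay as the last step left them, time stands still between calls to the robot, and variables do not carry over. Pictures are saved under pics/ and viewed, at most 14 in all, crops included, and the job is handed in when it is done.

```bash
mkdir -p pics; ls; cat > h.py <<'E'
import numpy as np,cv2
from plant import get_obs,snapshot,job_done,hold_point_z
def cap(n,f=None):
    s=snapshot(n)
    if f: cv2.imwrite('pics/'+f,s['pixels'])
    return s
def world(s):
    R=cv2.Rodrigues(np.array(s['rvec'],float))[0];t=np.array(s['tvec'],float).ravel();K=np.array(s['K'])
    z=s['range_z'];v,u=np.mgrid[:z.shape[0],:z.shape[1]]
    P=np.stack([(u-K[0,2])/K[0,0]*z,(v-K[1,2])/K[1,1]*z,z],-1)
    W=(P-t)@R; W[z==0]=np.nan
    return W
E
python3 - <<'E'
from h import *
o=get_obs();print({k:np.round(v,3) for k,v in o.items()},hold_point_z)
for n in('top','scene'):
    s=cap(n,n+'0.png');np.savez(n+'0.npz',**s)
    R=cv2.Rodrigues(np.array(s['rvec'],float))[0];print(n,-R.T@np.array(s['tvec']).ravel(),R)
E
```

```text
pics
{'time': np.float64(0.0), 'joints': array([ 1.025,  0.182,  1.608,  0.   ,  1.354, -0.206]), 'dq': array([ 0.001,  0.001, -0.   , -0.001,  0.001,  0.   ]), 'joint_efforts': array([ 1.0000e-03, -4.4489e+01, -3.5133e+01, -0.0000e+00,  9.0000e-03,
        0.0000e+00]), 'eef_pos': array([0.191, 0.542, 0.23 ]), 'eef_rot': array([-5.310e-01, -3.096e+00,  3.000e-03]), 'contact_force': array([-0.57 ,  0.141,  0.122]), 'torque': array([-0.03 ,  0.028,  0.033]), 'grip_force': np.float64(0.0), 'finger_gap': np.float64(0.085)} 0.0187
top [ 0.35522037 -0.02595305  1.47675529] [[-0.00467253 -0.99991941  0.01180419]
 [-0.98947239  0.0029156  -0.14469236]
 [ 0.14464629 -0.012356   -0.98940628]]
scene [ 1.05854596 -0.58095438  0.74522909] [[ 0.74887146  0.66252139 -0.01602967]
 [ 0.42898373 -0.50304845 -0.75027676]
 [-0.5051381   0.55498438 -0.66092952]]
```

View pics/top0.png

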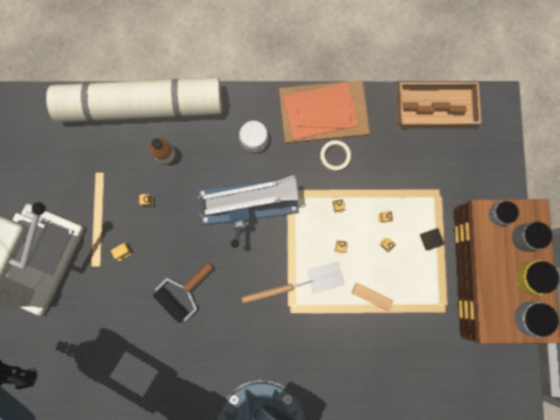

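View pics/scene0.png

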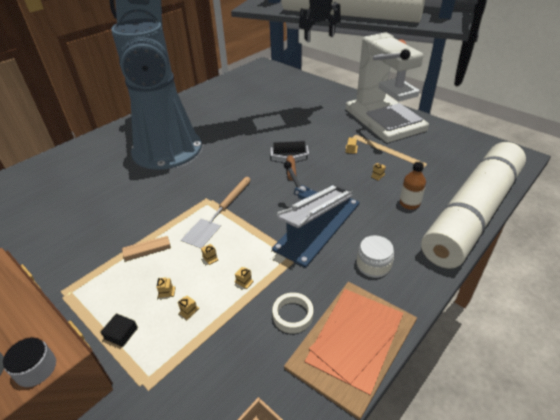

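```bash
python3 - <<'E'
from h import *
s=dict(np.load('top0.npz'));W=world(s);im=s['pixels']
a=cv2.resize(im[170:285,300:420],None,fx=4,fy=4,interpolation=cv2.INTER_CUBIC)
b=cv2.resize(im[170:285,100:215],None,fx=2.6,fy=2.6,interpolation=cv2.INTER_CUBIC)
c=cv2.resize(im[170:260,190:310],None,fx=2.6,fy=2.6,interpolation=cv2.INTER_CUBIC)
h=np.zeros((560,800,3),np.uint8);h[:460,:480]=a;h[:b.shape[0],485:485+b.shape[1]]=b;h[305:305+c.shape[0],485:485+c.shape[1]]=c
cv2.imwrite('pics/crop0.png',h)
print(W[300,200],W[230,365])
for u,v in[(339,206),(386,217),(341,246),(388,244),(146,200),(121,252)]:
    p=W[v-8:v+9,u-8:u+9].reshape(-1,3);p=p[p[:,2]>0.022];print((u,v),len(p),p.mean(0).round(4),p[:,2].max().round(3))
p=W[200:206:1,200:300:6]
for q in p[0]:print(q.round(3),end=' ')
E
```

```text
[ 0.32659312  0.16183817 -0.00073209] [ 0.51597716 -0.29197311 -0.00391311]
(339, 206) 105 [ 0.5819 -0.2147  0.0357] 0.043
(386, 217) 105 [ 0.5498 -0.3446  0.0362] 0.045
(341, 246) 104 [ 0.4696 -0.2183  0.0358] 0.046
(388, 244) 105 [ 0.4731 -0.3464  0.0355] 0.047
(146, 200) 104 [0.5967 0.312  0.035 ] 0.047
(121, 252) 149 [0.4585 0.3754 0.0302] 0.04
[0.595 0.161 0.038] [0.596 0.146 0.03 ] [0.594 0.128 0.042] [0.593 0.112 0.047] [0.592 0.095 0.052] [0.591 0.078 0.058] [0.59  0.062 0.062] [0.589 0.046 0.069] [0.589 0.03  0.072] [0.587 0.014 0.081] [ 0.584 -0.002  0.097] [ 0.583 -0.018  0.103] [ 0.583 -0.034  0.107] [ 0.584 -0.049  0.1  ] [ 0.582 -0.064  0.113] [ 0.599 -0.084  0.011] [ 0.598 -0.1    0.012]
```

View pics/crop0.png

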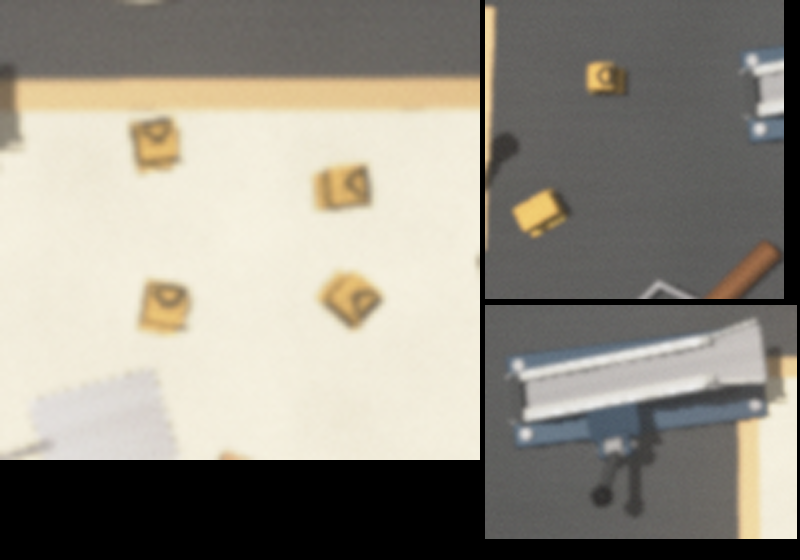

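```bash
R='0' ; python3 -m creep '[1,0,0,0,1,1,0,0,0,1,1,0,0,0,1,1,0,0,0,1,1,0,0,0,1,1,0,0,0,1,1,0,0,0,1,1,0,0,0,1,1,0,0,0,1,1,0,0,0,1,1,0,0,0,1,1,0,0,0,1]'
python3 -m creep '[1,-0.5,0.5,0,0.5,1,-0.5,0.5,0,0.5,1,-0.5,0.5,0,0.5,1,-0.5,0.5,0,0.5,1,-0.5,0.7,0,0,1,-0.5,0.7,0,0,1,-0.5,0.7,0,0,1,-0.5,0.7,0,0,1,-0.5,0.7,0,0,1,-0.5,0.7,0,0,1,-0.5,0.7,0,0,1,-0.5,0.7,0,0]'
cat >> h.py <<'E'
def pose():
    o=get_obs();R=cv2.Rodrigues(np.array(o['eef_rot'],float))[0];return np.array(o['eef_pos']),R
def go(x,y,z,ang=None):
    "target TCP, target tool-y angle deg; prints turn units and shift units in axes AFTER the turn"
    p,R=pose();a=np.degrees(np.arctan2(R[1,1],R[0,1]))
    if ang is None: ang=a
    t=((a-ang+180)%360-180);th=np.radians(ang)
    ty=np.array([np.cos(th),np.sin(th)]);tx=np.array([-ty[1],ty[0]])
    d=np.array([x,y,z])-p
    print('turn %.2f  x %.2f y %.2f z %.2f  (yang %.1f)'%(t/4,d[:2]@tx/.04,d[:2]@ty/.04,-d[2]/.04,a))
E
python3 -c "
from h import *
o=get_obs();print(o['time'],o['eef_pos'],o['joints'],pose()[1].round(3));go(.55,.31,.24,5)
s=cap('wrist','w1.png');R=cv2.Rodrigues(np.array(s['rvec'],float))[0];print(-R.T@np.array(s['tvec']).ravel(),R)"
```

```text
time: 1.1
eef_pos: [0.1915, 0.5418, 0.2308]
eef_rot: [1.749, 2.61, -0.002]
contact_force: [-0.7, 1.2, -0.4]
finger_gap: 0.0855
grip_force: 0.0
time: 2.1
eef_pos: [0.5519, 0.3939, 0.2307]
eef_rot: [-1.922, -2.484, 0.001]
contact_force: [0.8, 0.4, 0.4]
finger_gap: 0.0856
grip_force: 0.0
2.1 [0.55188987 0.39385366 0.23065747] [4.45169106e-01 4.07459359e-01 1.32291291e+00 5.79851531e-05
 1.41224646e+00 1.91640154e-01] [[-0.251  0.968 -0.001]
 [ 0.968  0.251 -0.   ]
 [-0.    -0.001 -1.   ]]
turn 2.38  x -2.08 y -0.23 z -0.23  (yang 14.5)
[0.5304084  0.47476935 0.37333587] [[ 9.67914114e-01  2.51280001e-01 -7.93308736e-04]
 [ 2.37567147e-01 -9.14055266e-01  3.28732143e-01]
 [ 8.18786851e-02 -3.18372945e-01 -9.44422866e-01]]
```

View pics/w1.png

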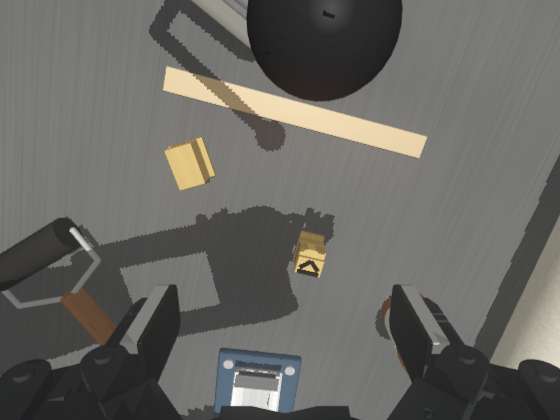

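```bash
python3 -m creep '[1,0,0,0,0.95,1,0,0,0,0.95,1,-0.8,0,-0.25,0,1,-0.8,0,-0.25,0,1,-0.8,0,-0.25,0,1,-0.8,0,-0.25,0,1,-0.8,0,-0.25,0,1,-0.8,0,-0.25,0,1,-0.8,0,-0.25,0,1,-0.8,0,-0.25,0,1,-1,0,-0.25,0,1,-1,0.2,-0.25,0]'
python3 -m creep '[1,0,0,0,0,1,0,0,0,0,1,0,0,0,0]'
python3 -c "
from h import *
s=cap('wrist','w2.png');np.savez('w2.npz',**s);W=world(s)
print(s['K']);go(.6,.06,.33,7)
for v in range(30,420,15): print(v,[tuple(W[v,u].round(3)) for u in range(200,380,30)])"
```

```text
time: 3.15
eef_pos: [0.598, 0.0615, 0.3316]
eef_rot: [-2.081, -2.352, 0.001]
contact_force: [1.8, 0.3, 0.6]
finger_gap: 0.0854
grip_force: 0.0
time: 3.4
eef_pos: [0.5987, 0.0627, 0.3305]
eef_rot: [-2.083, -2.35, 0.001]
contact_force: [0.8, -0.1, 0.8]
finger_gap: 0.0851
grip_force: 0.0
[[371.9885662    0.         284.33916572]
 [  0.         371.9885662  210.16806355]
 [  0.           0.           1.        ]]
turn -0.01  x -0.09 y 0.03 z 0.01  (yang 7.0)
30 [(np.float64(0.485), np.float64(0.189), np.float64(0.002)), (np.float64(0.519), np.float64(0.193), np.float64(0.001)), (np.float64(0.553), np.float64(0.198), np.float64(-0.001)), (np.float64(0.588), np.float64(0.202), np.float64(0.0)), (np.float64(0.622), np.float64(0.206), np.float64(0.0)), (np.float64(0.656), np.float64(0.21), np.float64(-0.0))]
45 [(np.float64(0.486), np.float64(0.173), np.float64(0.002)), (np.float64(0.52), np.float64(0.177), np.float64(0.001)), (np.float64(0.555), np.float64(0.182), np.float64(-0.001)), (np.float64(0.59), np.float64(0.186), np.float64(-0.0)), (np.float64(0.624), np.float64(0.19), np.float64(-
[... 7982 characters left out ...]
.509), np.float64(-0.339), np.float64(0.001)), (np.float64(0.558), np.float64(-0.327), np.float64(0.007)), (np.float64(nan), np.float64(nan), np.float64(nan)), (np.float64(0.654), np.float64(-0.321), np.float64(0.001)), (np.float64(0.702), np.float64(-0.317), np.float64(-0.0)), (np.float64(0.751), np.float64(-0.311), np.float64(-0.001))]
405 [(np.float64(0.511), np.float64(-0.37), np.float64(0.001)), (np.float64(0.562), np.float64(-0.333), np.float64(0.03)), (np.float64(0.609), np.float64(-0.358), np.float64(0.001)), (np.float64(0.658), np.float64(-0.353), np.float64(-0.0)), (np.float64(0.707), np.float64(-0.346), np.float64(0.001)), (np.float64(0.755), np.float64(-0.34), np.float64(0.001))]
```

View pics/w2.png

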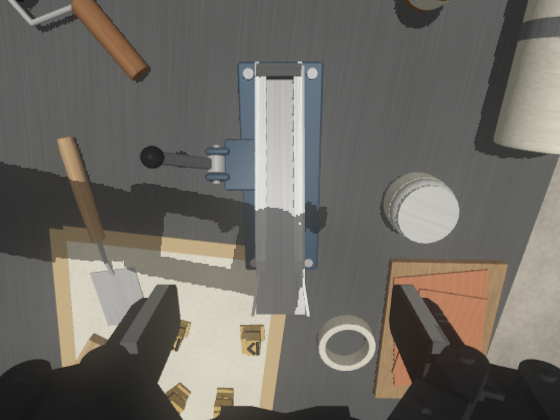

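```bash
cat > rail.py <<'E'
from h import *
from scipy.optimize import least_squares
s=dict(np.load('w2.npz'));W=world(s)
P=W[60:320,240:320]
psi=np.radians(-84)
def frame(psi):
    h=np.array([np.cos(psi),np.sin(psi),0]);y=np.array([-h[1],h[0],0]);c,sn=np.cos(.35),np.sin(.35)
    x=h*c+np.array([0,0,sn]);z=np.cross(x,y);return np.stack([x,y,z])
# initial floor height: use rows middle
for it in range(4):
    A=frame(psi);Q=P@A.T
    if it==0: n0=np.nanmedian(Q[60:100,35:50,2])
    res=Q[...,2]-n0
    fl=np.abs(res)<3
    fl=np.abs(res)<.003
    yc=np.nanmedian(Q[fl][:,1]); 
    n0=np.nanmedian(Q[fl&(np.abs(Q[...,1]-yc)<.01)][:,2])
    L=[];
    for r in range(45,160):
        q=Q[r];res=q[:,2]-n0
        lip=(res>.007)&(res<.014)
        f=np.abs(res)<.0035
        c=np.where(f&(np.abs(q[:,1]-yc)<.008))[0]
        if len(c)<3: continue
        a=c.min()
        while a>0 and res[a]<.005:a-=1
        b=c.max()
        while b<79 and res[b]<.005:b+=1
        L.append((q[a:b+1,0].mean(),(q[a,1]+q[a+1,1])/2,(q[b,1]+q[b-1,1])/2))
    L=np.array(L);m=(L[:,1]+L[:,2])/2;w=np.abs(L[:,2]-L[:,1]);ok=(w>.024)&(w<.036)
    k=np.polyfit(L[ok,0],m[ok],1);yc=np.median(m[ok]);
    print(len(L),ok.sum(),'w',np.median(w),'slope',k[0],'yc',yc,'n0',n0,'psi',np.degrees(psi))
    psi+=k[0]*np.cos(.35)**0
A=frame(psi);Q=P@A.T
# slope check & stop
fl=(np.abs(Q[...,2]-n0)<.004)&(np.abs(Q[...,1]-yc)<.011)
print('floor slope resid',np.polyfit(Q[fl][:,0],Q[fl][:,2],1), 'x range',Q[fl][:,0].min(),Q[fl][:,0].max())
st=(np.abs(Q[...,1]-yc)<.009)
for r in range(8,30):
    qq=Q[r][st[r]];print(r+60,np.nanmedian(qq[:,0]).round(4),(np.nanmedian(qq[:,2])-n0).round(4),end='; ')
for r in range(200,258,3):
    qq=Q[r][st[r]];print(r+60,np.nanmedian(qq[:,0]).round(4),(np.nanmedian(qq[:,2])-n0).round(4),end='; ')
E
python3 rail.py
```

```text
** On entry to DLASCL parameter number  4 had an illegal value
 ** On entry to DLASCL parameter number  4 had an illegal value
 ** On entry to DLASCL parameter number  4 had an illegal value
 ** On entry to DLASCL parameter number  4 had an illegal value
 ** On entry to DLASCL parameter number  5 had an illegal value
 ** On entry to DLASCL parameter number  4 had an illegal valueTraceback (most recent call last):
  File "rail.py", line 31, in <module>
    k=np.polyfit(L[ok,0],m[ok],1);yc=np.median(m[ok]);
    c, resids, rank, s = lstsq(lhs, rhs, rcond)
                         ~~~~~^^^^^^^^^^^^^^^^^
    x, resids, rank, s = _umath_linalg.lstsq(a, b, rcond,
                         ~~~~~~~~~~~~~~~~~~~^^^^^^^^^^^^^
                                             signature=signature)
                                             ^^^^^^^^^^^^^^^^^^^^
    raise LinAlgError("SVD did not converge in Linear Least Squares")
numpy.linalg.LinAlgError: SVD did not converge in Linear Least Squares
```

```bash
cat > rail.py <<'E'
from h import *
from scipy.optimize import least_squares
s=dict(np.load('w2.npz'));W=world(s)
def frame(psi):
    h=np.array([np.cos(psi),np.sin(psi),0]);y=np.array([-h[1],h[0],0]);c,sn=np.cos(.35),np.sin(.35)
    x=h*c+np.array([0,0,sn]);return np.stack([x,y,np.cross(x,y)])
if __name__=='__main__':
    P=W[60:320,240:320].reshape(-1,3);P=P[np.isfinite(P).all(1)&(P[:,2]>.02)]
    def r(p,full=False):
        Q=(P-[.58,.05,.06+p[2]])@frame(p[0]).T;y=Q[:,1]-p[1]
        m=np.abs(y)<.024
        h=.0105*.5*(1+np.tanh((np.abs(y)-.015)/.0008))
        m=(Q[:,0]>-.07)&(Q[:,0]<.09)&(np.abs(y)<.0185)
        if full: return Q,y
        return np.where(m,np.clip(Q[:,2]-h,-.006,.006),.003)
    best=min((least_squares(r,[np.radians(a),yy,z],x_scale=[.02,.002,.002],diff_step=1e-3,loss='soft_l1',f_scale=.002) for a in(-86,-83) for yy in(-.005,0,.005) for z in(-.006,0.)),key=lambda o:o.cost)
    p=best.x;print(p,np.degrees(p[0]),best.cost)
    Q,y=r(p,True);m=np.abs(y)<.009
    o=np.argsort(Q[m,0]);X=Q[m][o]
    b=np.arange(-.13,.22,.004)
    for lo in b:
        k=(X[:,0]>=lo)&(X[:,0]<lo+.004)
        if k.sum()>2 and(lo<-.06 or lo>.06):print(round(lo+.002,3),np.round(np.median(X[k,2])*1e3,1),end='; ')
    print()
    for lo in np.arange(.06,.2,.006):
        k=(Q[:,0]>lo)&(Q[:,0]<lo+.006)&(np.abs(y)<.035)&(Q[:,2]>.004)
        print(round(lo+.003,3),[ (np.round(y[k&(g*y>0)].mean()*1e3,1),np.round(np.percentile(Q[k&(g*y>0),2],90)*1e3,1)) for g in(-1,1) if (k&(g*y>0)).any()])
E
python3 rail.py
```

```text
[-1.51406164 -0.01151548  0.01954467] -86.74934168195232 0.04544392862481977
-0.12 0.3; -0.116 1.4; -0.112 1.2; -0.108 1.6; -0.104 0.2; -0.1 -0.2; -0.096 0.3; -0.092 0.1; -0.088 -0.1; -0.084 0.2; -0.08 0.2; -0.076 0.0; -0.072 0.2; -0.068 -0.1; -0.064 0.5; -0.06 0.2; 0.064 0.4; 0.068 0.3; 0.072 0.3; 0.076 0.7; 0.08 0.6; 0.084 0.2; 0.088 0.4; 0.092 0.4; 0.096 0.5; 0.1 -9.4; 0.104 -10.1; 0.108 -9.8; 0.112 -9.6; 0.116 -4.9; 0.12 -3.1; 0.124 -3.3; 0.128 -2.7; 0.132 -2.4; 0.136 -3.0; 0.14 -3.2; 0.144 -3.3; 0.148 -3.6; 0.152 -3.1; 0.156 -2.7; 
0.063 []
0.069 []
0.075 []
0.081 []
0.087 []
0.093 []
0.099 [(np.float64(15.3), np.float64(4.3))]
0.105 [(np.float64(13.0), np.float64(5.8))]
0.111 []
0.117 []
0.123 []
0.129 []
0.135 []
0.141 []
0.147 []
0.153 []
0.159 []
0.165 []
0.171 []
0.177 []
0.183 []
0.189 []
0.195 []
0.201 []
```

```bash
sed -i 's/for yy in(-.005,0,.005) for z in(-.006,0.)/for yy in(.012,.016,.02) for z in(.006,.009)/' rail.py; python3 rail.py
```

```text
[-1.45127641  0.01475971  0.00915798] -83.15201299192546 0.03016271523160185
-0.116 11.4; -0.112 11.4; -0.108 11.1; -0.104 11.5; -0.1 1.8; -0.096 0.1; -0.092 -0.3; -0.088 0.0; -0.084 -0.1; -0.08 0.0; -0.076 -0.2; -0.072 -0.2; -0.068 0.1; -0.064 -0.2; -0.06 -0.0; 0.064 -0.1; 0.068 -0.1; 0.072 0.0; 0.076 -0.1; 0.08 0.1; 0.084 0.1; 0.088 0.0; 0.092 -0.3; 0.096 0.1; 0.1 0.0; 0.104 -0.1; 0.108 -0.0; 0.112 -0.1; 0.116 -0.0; 0.12 0.3; 0.124 0.0; 0.128 -0.0; 0.132 0.4; 0.136 0.0; 0.14 0.1; 0.144 0.1; 0.148 0.0; 0.152 0.1; 0.156 0.2; 0.16 -0.2; 
0.063 [(np.float64(-20.9), np.float64(11.2)), (np.float64(19.5), np.float64(11.4))]
0.069 [(np.float64(-20.8), np.float64(11.2)), (np.float64(19.5), np.float64(11.4))]
0.075 [(np.float64(-20.9), np.float64(11.4)), (np.float64(19.5), np.float64(11.3))]
0.081 [(np.float64(-20.9), np.float64(11.5)), (np.float64(19.5), np.float64(11.8))]
0.087 [(np.float64(-20.9), np.float64(11.5)), (np.float64(19.6), np.float64(12.0))]
0.093 [(np.float64(-20.9), np.float64(11.3)), (np.float64(19.6), np.float64(11.7))]
0.099 [(np.float64(-19.8), np.float64(11.8)), (np.flo
[... 217 characters left out ...]
(-23.7), np.float64(8.2)), (np.float64(24.1), np.float64(7.4))]
0.123 [(np.float64(-24.7), np.float64(7.5)), (np.float64(25.1), np.float64(9.1))]
0.129 [(np.float64(-25.4), np.float64(7.7)), (np.float64(26.0), np.float64(7.8))]
0.135 [(np.float64(-26.4), np.float64(7.8)), (np.float64(26.9), np.float64(8.1))]
0.141 [(np.float64(-27.1), np.float64(8.1)), (np.float64(27.9), np.float64(7.8))]
0.147 [(np.float64(-28.1), np.float64(7.7)), (np.float64(28.8), np.float64(7.8))]
0.153 [(np.float64(-29.1), np.float64(7.5)), (np.float64(29.6), np.float64(8.1))]
0.159 [(np.float64(-29.6), np.float64(7.9)), (np.float64(30.4), np.float64(7.2))]
0.165 []
0.171 []
0.177 []
0.183 []
0.189 []
0.195 []
0.201 []
```

```bash
python3 -m creep '[1,-0.8,-0.3,0.2,0,1,-0.8,-0.3,0.2,0,1,-0.8,-0.3,0.2,0,1,-0.8,-0.3,0.2,0,1,-0.8,-0.3,0.2,0,1,-0.8,-0.3,0.2,0,1,-0.8,-0.3,0.2,0,1,-0.8,-0.3,0.2,0,1,-0.8,-0.3,0.2,0,1,-0.4,0,0.2,0,1,0,0,0,0,1,0,0,0,0]'
cat >> h.py <<'E'
def rail(x,y,z):
    from rail import frame
    A=frame(-1.45127641);return np.array([.58,.05,.06915798])+np.array([x-.0995,y+.01476,z])@A
def sorts(s,lo=.030,hi=.052,box=None):
    W=world(s);m=(W[...,2]>lo)&(W[...,2]<hi)
    m&=np.isfinite(W[...,2])
    p,R=pose();m&=~((np.abs((W-p)@R[:,0])<.03)&(np.abs((W-p)@R[:,1])<.09)&(W[...,2]>p[2]-.03))
    n,l,st,c=cv2.connectedComponentsWithStats(m.astype(np.uint8))
    out=[]
    for i in range(1,n):
        P=W[l==i]
        if st[i,4]<80: continue
        (cx,cy),(w,h),a=cv2.minAreaRect((P[:,:2]*1000).astype(np.float32))
        if not(18<min(w,h) and max(w,h)<48): continue
        c0=np.array([cx,cy])/1000
        # nick: direction with lowest height
        best=[]
        for k in range(4):
            t=np.radians(a+90*k);d=np.array([np.cos(t),np.sin(t)]);q=(P[:,:2]-c0)@d
            best.append((np.median(P[(q>.006),2]),(a+90*k+180)%360-180))
        best.sort();
        print('px',c[i].round(),'c',c0.round(4),'wh',round(w,1),round(h,1),'heights/dirs',[(round(b*1e3,1),round(d,1)) for b,d in best])
E
python3 -c "
from h import *
print(rail(0,0,0),rail(.2,0,0));o=get_obs();print(o['time'],o['eef_pos'],o['joints'])
s=cap('wrist','w3.png');np.savez('w3.npz',**s);sorts(s)"
```

```text
time: 4.45
eef_pos: [0.5286, -0.2511, 0.25]
eef_rot: [-2.081, -2.35, -0.001]
contact_force: [-0.7, 0.4, -0.5]
finger_gap: 0.0857
grip_force: 0.0
[0.58351004 0.1445607  0.03503965] [ 0.60591137 -0.04197354  0.10361921]
4.45 [ 0.52856339 -0.2510854   0.25004218] [-6.46547350e-01  1.89517036e-01  1.55839555e+00  6.88428810e-04
  1.39616281e+00 -7.67703402e-01]
px [228. 132.] c [ 0.4698 -0.2196] wh 26.3 26.1 heights/dirs [(np.float64(34.2), 169.4), (np.float64(37.6), 79.4), (np.float64(38.1), -100.6), (np.float64(39.1), -10.6)]
px [345. 142.] c [ 0.5823 -0.2159] wh 26.2 26.1 heights/dirs [(np.float64(34.3), -171.9), (np.float64(37.8), 98.1), (np.float64(37.9), -81.9), (np.float64(39.3), 8.1)]
px [222. 254.] c [ 0.4737 -0.3476] wh 26.8 26.3 heights/dirs [(np.float64(34.1), 47.0), (np.float64(37.6), 137.0), (np.float64(37.9), -43.0), (np.float64(39.3), -133.0)]
px [295. 260.] c [ 0.5506 -0.346 ] wh 26.0 27.2 heights/dirs [(np.float64(34.2), 94.2), (np.float64(37.9), 4.2), (np.float64(38.1), -175.8), (np.float64(39.5), -85.8)]
px [229. 346.] c [ 0.4887 -0.4688] wh 47.4 47.1 heights/dirs [(np.float64(30.6), -71.0), (np.float64(30.6), 19.0), (np.float64(30.7), -161.0), (np.float64(30.7), 109.0)]
```

View pics/w3.png

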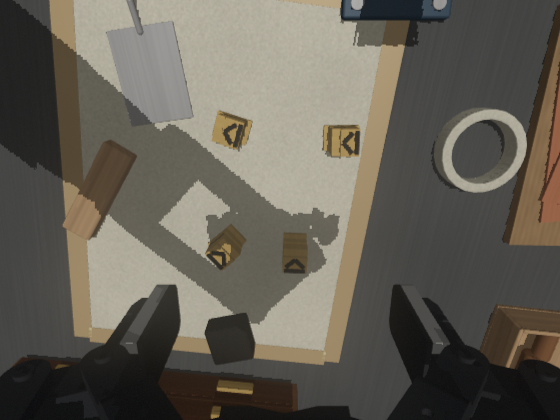

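```bash
python3 -m creep '[1,0,0,0,-0.27,1,0.34,0.5,0,0,1,0.34,0.5,0,0,1,0,0.45,0,0,1,0,0,0.8,0,1,0,0,0.8,0,1,0,0,0.8,0,1,0,0,0.8,0,1,0,0,0.8,0,1,0,0,0.8,0,1,0,0,0.7,0,1,0,0,0.27,0]'
python3 -m creep '[1,0,0,0,0,0,0,0,0,0,0,0,0,0,0,0,0,0,0,0,0,0,0,0,0,0,0,0,0,0,0,0,0,0,0,0,0,0,0,0]'
python3 -c "
from h import *
print('hor targets');go(.5823,-.2159,.019,8.1)"
```

```text
time: 5.5
eef_pos: [0.5802, -0.214, 0.0165]
eef_rot: [-2.053, -2.37, 0.001]
contact_force: [-1.0, -0.8, -0.8]
finger_gap: 0.0854
grip_force: 0.0
time: 6.17
eef_pos: [0.5834, -0.218, 0.0222]
eef_rot: [2.059, 2.369, 0.001]
contact_force: [-0.4, -0.2, 6.5]
finger_gap: 0.0245
grip_force: 60.0
hor targets
turn -0.02  x 0.06 y -0.02 z 0.08  (yang 8.0)
```

```bash
python3 -m creep '[0,0,0,-0.25,0,0,0,0,-0.5,0,0,0,0,-0.9,0,0,0,0,-0.9,0,0,0,0,-0.9,0,0,0,0,-0.6,0,0,0,0,0,0]'
cat >> h.py <<'E'
def above(xr,dz,n=1):
    "go to TCP above rail point xr, TCP dz above floor there, rail-aligned"
    t=rail(xr,0,0);go(t[0],t[1],t[2]+dz,6.85)
def st(n=1):
    o=get_obs();p,R=pose();print('t%.2f'%o['time'],p.round(4),'F',np.round(o['contact_force'],1),'gap %.4f grip %.0f'%(o['finger_gap'],o['grip_force']))
E
python3 -c "
from h import *
st();above(.234,.06)
for i in range(4):st()"
```

```text
time: 6.75
eef_pos: [0.5853, -0.219, 0.1902]
eef_rot: [2.053, 2.363, 0.003]
contact_force: [1.4, -0.9, 0.4]
finger_gap: 0.0248
grip_force: 59.2
t6.75 [ 0.5853 -0.219   0.1902] F [ 1.4 -0.9  0.4] gap 0.0248 grip 59
turn 0.29  x 3.53 y 1.04 z 0.37  (yang 8.0)
t6.75 [ 0.5853 -0.219   0.1902] F [ 1.4 -0.9  0.4] gap 0.0248 grip 59
t6.75 [ 0.5853 -0.219   0.1902] F [ 1.4 -0.9  0.4] gap 0.0248 grip 59
t6.75 [ 0.5853 -0.219   0.1902] F [ 1.4 -0.9  0.4] gap 0.0248 grip 59
t6.75 [ 0.5853 -0.219   0.1902] F [ 1.4 -0.9  0.4] gap 0.0248 grip 59
```

```bash
python3 -m creep '[0,0.5,0.2,0,0.29,0,0.5,0.2,0,0,0,0.5,0.2,0,0,0,0.5,0.2,0,0,0,0.5,0.2,0,0,0,0.5,0.04,0,0,0,0.5,0,0,0,0,0,0,0,0,0,0,0,0,0]'
cat >> h.py <<'E'
def pose(n=4):
    ps=[];Fs=[]
    for i in range(n):
        o=get_obs();ps.append(np.r_[o['eef_pos'],0]);R=cv2.Rodrigues(np.array(o['eef_rot'],float))[0]
        ps[-1][3]=np.arctan2(R[1,1],R[0,1]);Fs.append(o['contact_force'])
        if i<n-1: snapshot('wrist')
    P=np.array(ps);print('std',P.std(0).round(4),'F',np.mean(Fs,0).round(1))
    return P[:,:3].mean(0),R
E
python3 -c "
from h import *
s=cap('wrist','w4.png');above(.234,.0237);st()"
```

```text
time: 7.5
eef_pos: [0.6056, -0.072, 0.1816]
eef_rot: [-2.081, -2.351, 0.001]
contact_force: [0.0, -0.2, -1.2]
finger_gap: 0.0243
grip_force: 59.2
std [0.0001 0.0004 0.0001 0.0007] F [-0.3  0.2 -1.4]
turn -0.02  x -0.01 y 0.09 z 1.08  (yang 6.8)
std [0.     0.     0.0001 0.0001] F [ 0.2  0.2 -1.3]
t7.70 [ 0.6063 -0.0741  0.1823] F [-0.1  0.3 -1.8] gap 0.0246 grip 59
```

View pics/w4.png

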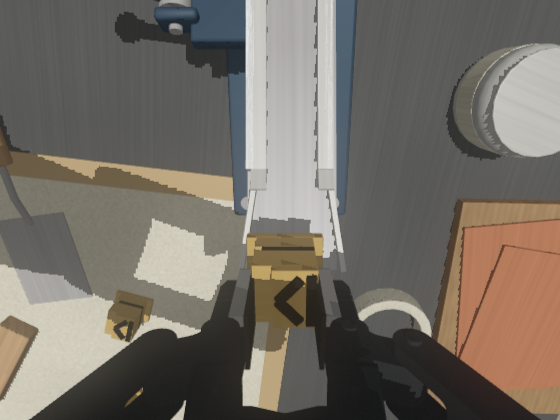

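```bash
python3 -m creep '[0,0,0.09,0.3,0,0,0,0,0.3,0,0,0,0,0.2,0,0,0,0,0.1,0,0,0,0,0.1,0,0,0,0,0,0,0,0,0,0,0]'; python3 -m creep '[0,0,0,0.04,0,0,0,0,0.04,0,0,0,0,0,0]'; python3 -m creep '[0,0,0,0.04,0,0,0,0,0.04,0,0,0,0,0,0]'; python3 -m creep '[0,0,0,0.03,0,0,0,0,0.03,0,0,0,0,0,0]'; python3 -c "
from h import *
s=cap('wrist','w5.png');above(.234,.0214)"
```

```text
time: 8.43
eef_pos: [0.61, -0.0727, 0.1423]
eef_rot: [-2.085, -2.35, 0.0]
contact_force: [-0.3, -0.1, -1.2]
finger_gap: 0.0248
grip_force: 59.2
time: 8.68
eef_pos: [0.6107, -0.0728, 0.1407]
eef_rot: [2.083, 2.349, 0.002]
contact_force: [-1.2, 0.8, 4.1]
finger_gap: 0.0245
grip_force: 59.8
time: 8.93
eef_pos: [0.6116, -0.0723, 0.1403]
eef_rot: [2.082, 2.348, 0.004]
contact_force: [-5.9, 4.5, 17.5]
finger_gap: 0.0241
grip_force: 61.6
time: 9.18
eef_pos: [0.6123, -0.072, 0.14]
eef_rot: [2.081, 2.347, 0.006]
contact_force: [-8.7, 7.8, 29.4]
finger_gap: 0.0242
grip_force: 63.0
std [0. 0. 0. 0.] F [-9.5  7.5 29.2]
turn 0.01  x -0.03 y -0.07 z 0.08  (yang 6.9)
```

```bash
python3 -m creep '[0,0,-0.07,0,0,0,0,0,0.04,0,0,0,0,0.04,0,0,0,0,0,0,0,0,0,0,0]'; python3 -m creep '[0,0,0,0.04,0,0,0,0,0.04,0,0,0,0,0,0]';  python3 -c "
from h import *
s=cap('wrist','w5.png');above(.234,.0214)"
```

```text
time: 9.8
eef_pos: [0.6119, -0.0721, 0.1399]
eef_rot: [2.077, 2.344, 0.012]
contact_force: [-9.0, 10.4, 40.6]
finger_gap: 0.0243
grip_force: 64.5
time: 10.05
eef_pos: [0.6121, -0.072, 0.1396]
eef_rot: [2.077, 2.344, 0.012]
contact_force: [-17.5, 14.0, 59.0]
finger_gap: 0.0244
grip_force: 66.8
std [0. 0. 0. 0.] F [-17.9  13.2  58.4]
turn 0.02  x -0.03 y -0.06 z 0.07  (yang 6.9)
```

View pics/w5.png

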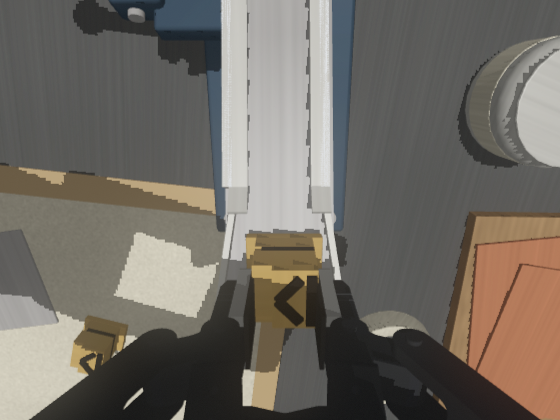

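```bash
python3 -m creep '[0,0,0,-0.2,0,0,0,0,-0.2,0,0,0,0,-0.1,0,0,0,0,0,0,0,0,0,0,0,0,0,0,0,0]'; python3 -c "
from h import *
above(.234,.0237)"
```

```text
time: 10.75
eef_pos: [0.6064, -0.073, 0.1458]
eef_rot: [-2.084, -2.348, 0.001]
contact_force: [0.4, 0.8, -1.2]
finger_gap: 0.0242
grip_force: 59.2
std [0.0001 0.     0.0001 0.    ] F [-0.1  0.1 -1.5]
turn -0.00  x -0.03 y 0.08 z 0.17  (yang 6.8)
```

```bash
python3 -m creep '[0,0,0.03,0.12,0,0,0,0,0.06,0,0,0,0,0.04,0,0,0,0,0.04,0,0,0,0,0,0]'; for g in 0.2 0.24 0.26 0.27 0.28; do echo $g; done >/dev/null; python3 -m creep '[0.2,0,0,0,0,0.2,0,0,0,0]'; python3 -m creep '[0.25,0,0,0,0,0.25,0,0,0,0]';  python3 -m creep '[0.27,0,0,0,0,0.27,0,0,0,0]'; python3 -c "
from h import *
above(.234,.0214)"
```

```text
time: 11.32
eef_pos: [0.6097, -0.0724, 0.1402]
eef_rot: [2.083, 2.349, 0.003]
contact_force: [-5.7, 3.8, 19.2]
finger_gap: 0.0245
grip_force: 61.7
time: 11.48
eef_pos: [0.6097, -0.0724, 0.1402]
eef_rot: [2.083, 2.349, 0.003]
contact_force: [-5.5, 3.8, 18.8]
finger_gap: 0.0246
grip_force: 61.7
time: 11.65
eef_pos: [0.6097, -0.0724, 0.1402]
eef_rot: [2.082, 2.349, 0.003]
contact_force: [-5.1, 4.8, 18.9]
finger_gap: 0.0243
grip_force: 61.7
time: 11.82
eef_pos: [0.6097, -0.0724, 0.1402]
eef_rot: [2.082, 2.349, 0.004]
contact_force: [-5.8, 3.8, 19.3]
finger_gap: 0.0244
grip_force: 61.7
std [0. 0. 0. 0.] F [-5.5  4.2 18.6]
turn 0.01  x -0.03 y -0.00 z 0.09  (yang 6.9)
```

```bash
python3 -m creep '[0.28,0,0,0,0,0.28,0,0,0,0]'|tail -4; python3 -m creep '[0.285,0,0,0,0,0.285,0,0,0,0]'|tail -4;  python3 -m creep '[0.29,0,0,0,0]'|tail -4;python3 -m creep '[0.295,0,0,0,0]'
```

```text
eef_rot: [2.083, 2.349, 0.003]
contact_force: [-6.5, 4.3, 19.5]
finger_gap: 0.0244
grip_force: 61.7
eef_rot: [2.083, 2.349, 0.003]
contact_force: [-4.8, 4.2, 19.0]
finger_gap: 0.0244
grip_force: 56.1
eef_rot: [2.082, 2.349, 0.004]
contact_force: [-4.8, 4.9, 17.7]
finger_gap: 0.025
grip_force: 42.3
time: 12.47
eef_pos: [0.6098, -0.0724, 0.14]
eef_rot: [2.083, 2.349, 0.004]
contact_force: [-4.6, 4.3, 18.4]
finger_gap: 0.0253
grip_force: 28.4
```

```bash
python3 -m creep '[0.298,0,0,0,0]'|tail -3; python3 -m creep '[0.3,0,0,0,0]'|tail -3;  python3 -m creep '[0.301,0,0,0,0]'|tail -5;python3 -m creep '[0.302,0,0,0,0]'; python3 -c "
from h import *
s=cap('wrist','w6.png')"
```

```text
contact_force: [-4.3, 4.5, 17.3]
finger_gap: 0.0256
grip_force: 20.1
contact_force: [-5.6, 4.8, 18.1]
finger_gap: 0.026
grip_force: 14.5
eef_pos: [0.6098, -0.0724, 0.14]
eef_rot: [2.082, 2.349, 0.004]
contact_force: [-4.4, 4.6, 18.3]
finger_gap: 0.0258
grip_force: 11.7
time: 12.8
eef_pos: [0.6098, -0.0725, 0.1395]
eef_rot: [2.083, 2.349, 0.004]
contact_force: [-1.5, 2.7, 11.7]
finger_gap: 0.0257
grip_force: 8.3
```

View pics/w6.png

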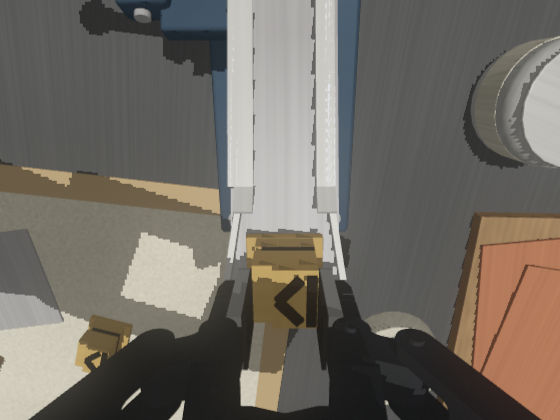

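```bash
python3 -m creep '[0.302,0,0,0.03,0,0.302,0,0,0.03,0,0.302,0,0,0.03,0]'; python3 -m creep '[0.302,0,0,0.03,0,0.302,0,0,0,0]'; python3 -c "
from h import *
s=cap('wrist');np.savez('w7.npz',**s);above(.234,.0214)
cv2.imwrite('pics/w7.png',cv2.resize(s['pixels'][180:360,180:400],None,fx=2.5,fy=2.5))"
```

```text
time: 13.1
eef_pos: [0.6098, -0.0725, 0.1353]
eef_rot: [2.083, 2.349, 0.004]
contact_force: [-1.6, 3.9, 11.4]
finger_gap: 0.0256
grip_force: 8.9
time: 13.27
eef_pos: [0.6097, -0.0724, 0.1339]
eef_rot: [2.083, 2.349, 0.004]
contact_force: [-0.9, 2.8, 9.5]
finger_gap: 0.0255
grip_force: 8.8
std [0. 0. 0. 0.] F [-1.6  3.1  9.8]
turn 0.00  x -0.03 y -0.00 z -0.07  (yang 6.9)
```

View pics/w7.png

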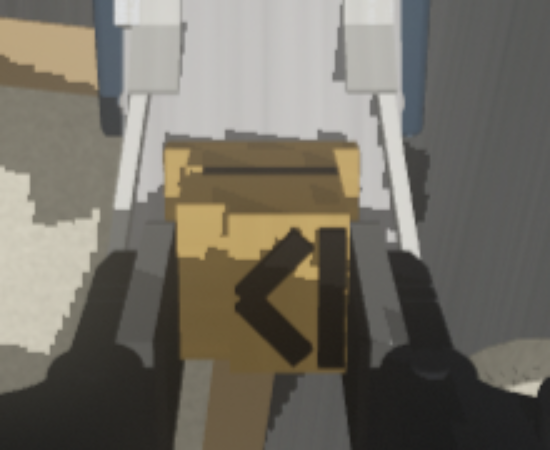

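```bash
cat >> h.py <<'E'
def tilt(s,u0=255,u1=315,v0=255,v1=330):
    from rail import frame
    W=world(s)[v0:v1,u0:u1].reshape(-1,3);W=W[np.isfinite(W).all(1)];A=frame(-1.45127641)
    Q=(W-rail(0,0,0))@A.T
    print('rail-frame extents',np.percentile(Q,[2,50,98],axis=0).round(4).tolist())
    top=Q
    for i in range(6):
        c=np.linalg.lstsq(np.c_[top[:,:2],np.ones(len(top))],top[:,2],rcond=None)[0]
        r=top[:,2]-np.c_[top[:,:2],np.ones(len(top))]@c; k=np.abs(r)<max(.0025,r.std());top=top[k]
    print('top slope rel rail deg x %.1f y %.1f n %d mean'%(np.degrees(np.arctan(c[0])),np.degrees(np.arctan(c[1])),len(top)),top.mean(0).round(4))
E
python3 -c "
from h import *
s=dict(np.load('w7.npz'))
tilt(s,260,315,270,325)"
```

```text
rail-frame extents [[0.2301, -0.0097, 0.0329], [0.2402, 0.0006, 0.0402], [0.2511, 0.0104, 0.0442]]
top slope rel rail deg x -15.7 y 17.1 n 2473 mean [0.2401 0.0008 0.0396]
```

```bash
python3 -m creep '[0,0,0,0,0,0,0,0,0,0,0,0,0,-0.3,0,0,0,0,-0.5,0,0,-0.5,0,-0.5,0,0,-0.7,0,0,0,0,-0.7,0,0,0,0,-0.7,0,0,0,0,-0.7,0,0,0,0,-0.3,0,0,0,0,0,0,0,0,0,0,0,0]'; python3 -c "
from h import *
go(.5823,-.2159,.019,6.85)"
```

```text
std [0. 0. 0. 0.] F [-1.4  3.4  9.7]
turn 0.00  x -3.48 y -1.11 z 2.87  (yang 6.9)invalid input at $: expected a multiple of 5 numbers
```

```bash
python3 -m creep '[0,0,0,0,0, 0,0,0,0,0, 0,0,0,-0.3,0, 0,0,0,-0.5,0, 0,-0.5,0,-0.4,0, 0,-0.7,0,0,0, 0,-0.7,-0.5,0,0, 0,-0.7,-0.6,0,0, 0,-0.7,0,0,0, 0,-0.2,0,0,0, 0,0,0,0,0, 0,0,0,0,0]'; python3 -c "
from h import *
go(.5823,-.2159,.019,6.85)"
```

```text
time: 14.62
eef_pos: [0.5813, -0.2171, 0.1798]
eef_rot: [-2.085, -2.348, -0.001]
contact_force: [-0.0, 0.5, -2.1]
finger_gap: 0.0247
grip_force: 59.5
std [0.0001 0.0005 0.     0.001 ] F [-0.3 -0.1 -1.4]
turn 0.02  x 0.00 y 0.02 z 4.02  (yang 6.9)
```

```bash
python3 -m creep '[0,0,0,0.8,0, 0,0,0,0.8,0, 0,0,0,0.8,0, 0,0,0,0.8,0, 0,0,0,0.5,0, 0,0,0,0.2,0, 0,0,0,0,0, 0,0,0,0,0]';python3 -m creep '[0,0,0,0.08,0, 0,0,0,0.04,0, 0,0,0,0,0]'; python3 -m creep '[0.29,0,0,0,0, 0.3,0,0,0,0, 0.31,0,0,0,0, 0.35,0,0,0,0, 1,0,0,0,0, 1,0,0,0,0, 1,0,0,-0.8,0, 1,0,0,-0.8,0, 1,0,0,-0.8,0, 1,0,0,0,0, 1,0,0,0,0]'; python3 -c "
from h import *
s=cap('wrist');sorts(s);go(.5823,-.2159,.022,6.85)"
```

```text
time: 15.43
eef_pos: [0.5821, -0.2167, 0.0247]
eef_rot: [2.083, 2.351, 0.0]
contact_force: [0.2, 1.0, -1.8]
finger_gap: 0.0247
grip_force: 59.5
time: 15.68
eef_pos: [0.5821, -0.2175, 0.0204]
eef_rot: [2.083, 2.349, 0.001]
contact_force: [-0.4, 0.2, -1.5]
finger_gap: 0.0246
grip_force: 59.5
time: 16.6
eef_pos: [0.5831, -0.2182, 0.1181]
eef_rot: [2.081, 2.346, 0.002]
contact_force: [1.0, 0.5, -0.6]
finger_gap: 0.0853
grip_force: 0.0
std [0.0006 0.0003 0.001  0.    ] F [-0.2  0.1 -0.4]
px [108. 199.] c [ 0.4697 -0.2193] wh 26.8 27.0 heights/dirs [(np.float64(34.2), 169.6), (np.float64(37.4), 79.6), (np.float64(38.1), -100.4), (np.float64(38.4), -10.4)]
px [282. 212.] c [ 0.5812 -0.2153] wh 26.0 26.7 heights/dirs [(np.float64(34.2), -173.8), (np.float64(37.8), 96.2), (np.float64(38.0), -83.8), (np.float64(38.9), 6.2)]
px [221. 369.] c [ 0.5504 -0.3453] wh 26.4 27.5 heights/dirs [(np.float64(33.9), 94.0), (np.float64(37.7), 4.0), (np.float64(37.7), -176.0), (np.float64(39.6), -86.0)]
std [0.0001 0.0001 0.0001 0.    ] F [ 0.1  0.1 -0. ]
turn -0.00  x 0.01 y 0.05 z 2.29  (yang 6.8)
```

```bash
python3 -m creep '[1,0.28,0.02,0,0, 1,0,0,0.6,0, 1,0,0,0.6,0, 1,0,0,0.6,0, 1,0,0,0.4,0, 1,0,0,0.09,0, 1,0,0,0,0, 1,0,0,0,0, 0,0,0,0,0, 0,0,0,0,0, 0,0,0,0,0, 0,0,0,0,0]';python3 -m creep '[0,0,0,0,0, 0,0,0,0,0, 0,0,0,-0.3,0, 0,0,0,-0.7,0, 0,0,0,-0.8,0, 0,0,0,-0.8,0, 0,0,0,-0.8,0, 0,0,0,-0.6,0, 0,0,0,0,0, 0,0,0,0,0]'; python3 -c "
from h import *
above(.225,.026)"
```

```text
time: 17.95
eef_pos: [0.5813, -0.2062, 0.0245]
eef_rot: [2.084, 2.349, 0.0]
contact_force: [-0.3, -0.4, -1.1]
finger_gap: 0.0386
grip_force: 0.0
time: 18.78
eef_pos: [0.5817, -0.2064, 0.186]
eef_rot: [2.082, 2.347, 0.001]
contact_force: [-0.5, -0.1, -1.9]
finger_gap: 0.0242
grip_force: 59.2
std [0.0008 0.0004 0.0016 0.    ] F [-0.3 -0.1 -1.6]
turn -0.00  x 3.40 y 1.12 z 1.13  (yang 6.8)
```

```bash
python3 -m creep '[0,0.5,0.2,0,0, 0,0.5,0.2,0,0, 0,0.5,0.2,0,0, 0,0.5,0.2,0,0, 0,0.5,0.2,0,0, 0,0.5,0.08,0,0, 0,0.43,0,0,0, 0,0,0,0.3,0, 0,0,0,0.3,0, 0,0,0,0.3,0, 0,0,0,0,0, 0,0,0,0,0]';python3 -m creep '[0,0,0,0.04,0, 0,0,0,0.04,0, 0,0,0,0.04,0, 0,0,0,0,0]';python3 -m creep '[0,0,0,0.04,0, 0,0,0,0.04,0, 0,0,0,0,0]'; python3 -m creep '[0.285,0,0,0,0, 0.29,0,0,0,0, 0.294,0,0,0,0]';python3 -c "
from h import *
s=cap('wrist');tilt(s,260,315,270,325);above(.2236,.0303)"
```

```text
time: 19.93
eef_pos: [0.6063, -0.0653, 0.1455]
eef_rot: [-2.084, -2.347, 0.003]
contact_force: [0.3, 1.0, -1.4]
finger_gap: 0.0239
grip_force: 59.1
time: 20.27
eef_pos: [0.6078, -0.065, 0.144]
eef_rot: [2.085, 2.349, 0.001]
contact_force: [-1.5, -0.0, 4.6]
finger_gap: 0.024
grip_force: 59.9
time: 20.52
eef_pos: [0.6086, -0.0644, 0.1434]
eef_rot: [2.083, 2.348, 0.003]
contact_force: [-5.9, 5.4, 19.1]
finger_gap: 0.024
grip_force: 61.6
time: 20.77
eef_pos: [0.6089, -0.0643, 0.1433]
eef_rot: [2.083, 2.348, 0.004]
contact_force: [-4.7, 4.7, 17.5]
finger_gap: 0.0251
grip_force: 27.1
rail-frame extents [[0.2296, -0.0101, 0.0258], [0.2377, 0.0009, 0.04], [0.2494, 0.0117, 0.0449]]
top slope rel rail deg x 21.9 y 11.3 n 1092 mean [0.2401 0.0006 0.04  ]
std [0. 0. 0. 0.] F [-4.9  5.2 17.1]
turn 0.00  x 0.01 y -0.01 z 0.03  (yang 6.9)
```

```bash
cat >> h.py <<'E'
def tilt(s,y0=-.003,y1=.012):
    from rail import frame
    A=frame(-1.45127641);Q=(world(s).reshape(-1,3)-rail(0,0,0))@A.T
    k=(Q[:,1]>y0)&(Q[:,1]<y1)&(Q[:,2]>.03)&(Q[:,2]<.052)&(Q[:,0]>0.0)&(Q[:,0]<.27);Q=Q[k]
    b=[]
    for lo in np.arange(Q[:,0].min(),Q[:,0].max(),.002):
        m=(Q[:,0]>=lo)&(Q[:,0]<lo+.002)
        if m.sum()>4:b.append((lo+.001,np.median(Q[m,2])))
    b=np.array(b);sl=[(b[j,1]-b[i,1])/(b[j,0]-b[i,0]) for i in range(len(b)) for j in range(i+4,len(b))]
    print('tilt rel rail %.1f'%np.degrees(np.arctan(np.median(sl))),'profile',[(round(x*1e3),round(z*1e3,1)) for x,z in b])
E
python3 -m creep '[0.298,0,0,0.0,0, 0.3,0,0,0.02,0, 0.3,0,0,0.02,0, 0.3,0,0,0.02,0]';python3 -c "
from h import *
s=cap('wrist');tilt(s)"; python3 -m creep '[0.3,0,0,0.03,0, 0.3,0,0,0.03,0, 0.3,0,0,0,0]';python3 -c "
from h import *
s=cap('wrist');tilt(s);above(.2236,.0253)"
```

```text
time: 21.3
eef_pos: [0.6088, -0.0638, 0.1401]
eef_rot: [2.083, 2.349, 0.005]
contact_force: [-3.6, 6.7, 12.7]
finger_gap: 0.0261
grip_force: 13.2
tilt rel rail -11.8 profile [(230, np.float64(33.2)), (232, np.float64(39.9)), (234, np.float64(42.7)), (236, np.float64(42.8)), (238, np.float64(43.0)), (240, np.float64(42.8)), (242, np.float64(42.4)), (244, np.float64(41.7)), (246, np.float64(40.4)), (248, np.float64(40.5)), (250, np.float64(40.1)), (252, np.float64(39.4)), (254, np.float64(39.0)), (256, np.float64(37.2)), (258, np.float64(36.6))]
time: 21.6
eef_pos: [0.6087, -0.0636, 0.1375]
eef_rot: [2.083, 2.349, 0.005]
contact_force: [-3.3, 6.6, 12.9]
finger_gap: 0.0256
grip_force: 14.0
tilt rel rail -10.9 profile [(228, np.float64(34.7)), (230, np.float64(41.6)), (232, np.float64(41.9)), (234, np.float64(42.7)), (236, np.float64(42.2)), (238, np.float64(42.0)), (240, np.float64(41.6)), (242, np.float64(40.7)), (244, np.float64(40.4)), (246, np.float64(40.4)), (248, np.float64(40.1)), (250, np.float64(39.5)), (252, np.float64(38.7)), (254, np.float64(37.4)), (256, np.float64(36.2))]
std [0. 0. 0. 0.] F [-3.   6.5 12.5]
turn 0.00  x -0.01 y -0.00 z 0.01  (yang 6.9)
```

```bash
python3 -m creep '[0.299,0.12,0,0.043,0, 0.299,0.12,0,0.043,0, 0.299,0.12,0,0.043,0, 0.299,0.12,0,0.043,0, 0.299,0,0,0,0]';python3 -c "
from h import *
s=cap('wrist');tilt(s)"; python3 -m creep '[0.299,0.12,0,0.043,0, 0.299,0.12,0,0.043,0, 0.299,0.12,0,0.043,0, 0.299,0,0,0,0]';python3 -c "
from h import *
s=cap('wrist');tilt(s);above(.19,.0253)"
```

```text
time: 22.22
eef_pos: [0.6061, -0.0451, 0.1293]
eef_rot: [2.083, 2.349, 0.003]
contact_force: [-0.3, 3.3, 5.6]
finger_gap: 0.0258
grip_force: 13.3
tilt rel rail -5.7 profile [(209, np.float64(36.8)), (211, np.float64(40.3)), (213, np.float64(41.0)), (215, np.float64(41.3)), (217, np.float64(41.1)), (219, np.float64(40.9)), (221, np.float64(40.3)), (223, np.float64(39.7)), (225, np.float64(40.1)), (227, np.float64(40.1)), (229, np.float64(39.8)), (231, np.float64(39.6)), (233, np.float64(38.2)), (235, np.float64(37.7))]
time: 22.6
eef_pos: [0.604, -0.0306, 0.1236]
eef_rot: [2.083, 2.349, 0.002]
contact_force: [-0.1, 2.8, 5.4]
finger_gap: 0.0255
grip_force: 13.3
tilt rel rail -3.8 profile [(192, np.float64(32.3)), (194, np.float64(39.2)), (196, np.float64(40.0)), (198, np.float64(40.9)), (200, np.float64(40.9)), (202, np.float64(40.7)), (204, np.float64(40.5)), (206, np.float64(40.1)), (208, np.float64(39.9)), (210, np.float64(40.0)), (212, np.float64(40.1)), (214, np.float64(39.9)), (216, np.float64(39.3)), (218, np.float64(38.0)), (220, np.float64(37.6))]
std [0.     0.     0.     0.0001] F [0.4 3.6 5.3]
turn -0.00  x -0.05 y 0.01 z -0.05  (yang 6.8)
```

```bash
python3 -m creep '[0.299,0.2,0,0.07,0, 0.299,0.2,0,0.073,0, 0.299,0.2,0,0.073,0, 0.299,0.2,0,0.073,0, 0.299,0,0,0,0, 0.32,0,0,0,0, 0.4,0,0,0,0, 0.5,0,0,0,0, 0.6,0,0,-0.4,0, 0.6,0,0,-0.6,0, 0.6,0,0,-0.6,0]';python3 -m creep '[1,-0.5,0,-0.5,0, 1,-0.5,0,-0.5,0, 1,0,0,0,0, 1,0,0,0,0]';python3 -c "
from h import *
s=cap('wrist');tilt(s);sorts(s);np.savez('w8.npz',**s);go(.4697,-.2193,.022,-10.5)"
```

```text
time: 23.72
eef_pos: [0.5984, 0.0002, 0.1745]
eef_rot: [-2.084, -2.347, 0.003]
contact_force: [0.0, -0.7, 0.3]
finger_gap: 0.0512
grip_force: 0.0
time: 24.05
eef_pos: [0.6049, -0.0405, 0.2162]
eef_rot: [2.086, 2.346, 0.002]
contact_force: [0.2, 0.4, -1.0]
finger_gap: 0.0856
grip_force: 0.0Traceback (most recent call last):
  File "<string>", line 3, in <module>
    s=cap('wrist');tilt(s);sorts(s);np.savez('w8.npz',**s);go(.4697,-.2193,.022,-10.5)
                   ~~~~^^^
  File "h.py", line 73, in tilt
    for lo in np.arange(Q[:,0].min(),Q[:,0].max(),.002):
                        ~~~~~~~~~~^^
    return umr_minimum(a, axis, None, out, keepdims, initial, where)
ValueError: zero-size array to reduction operation minimum which has no identity
```

```bash
cat >> h.py <<'E'
def line(s=None,n='scene'):
    from rail import frame
    s=s or cap(n);A=frame(-1.45127641);Q=(world(s).reshape(-1,3)-rail(0,0,0))@A.T
    k=(np.abs(Q[:,1])<.012)&(Q[:,2]>.02)&(Q[:,2]<.055)&(Q[:,0]>-.02)&(Q[:,0]<.27);Q=Q[k]
    h=[(int(lo*1e3),round(float(np.percentile(Q[m,2],90))*1e3,1)) for lo in np.arange(-.02,.27,.004) for m in[(Q[:,0]>=lo)&(Q[:,0]<lo+.004)] if m.sum()>2]
    print(n,h)
E
python3 -c "
from h import *
line();line(None,'top')
s=cap('wrist');line(s,'wrist');sorts(s);go(.4697,-.2193,.022,-10.5)"
```

```text
scene [(0, 41.7), (4, 41.7), (12, 42.3), (16, 40.3), (20, 37.2), (23, 38.7)]
top [(-4, 41.3), (0, 38.4), (4, 39.7), (8, 40.8), (12, 41.5), (16, 41.7), (20, 36.1), (23, 36.0)]
wrist []
std [0.0002 0.0001 0.0003 0.0001] F [ 0.2 -0.4 -0.4]
std [0.0002 0.0001 0.0003 0.0001] F [-0.2 -0.3 -0. ]
turn 4.34  x -5.05 y -2.48 z 4.81  (yang 6.9)
```

```bash
python3 -m creep '[0.7,0,0,0,0.87, 0.7,0,0,0,0.87, 0.7,0,0,0,0.87, 0.7,0,0,0,0.87, 0.7,0,0,0,0.86, 0.7,-0.8,-0.4,0,0, 0.7,-0.8,-0.4,0.1,0, 0.7,-0.8,-0.4,0.5,0, 0.7,-0.8,-0.4,0.5,0, 0.7,-0.8,-0.4,0.5,0, 0.7,-0.8,-0.48,0.5,0, 0.7,0,0,0,0]';python3 -m creep '[0.7,0,0,0.5,0, 0.7,0,0,0,0]';python3 -c "
from h import *
s=cap('wrist');sorts(s);go(.4715,-.2095,.022,-10.5)"
```

```text
time: 25.55
eef_pos: [0.4667, -0.2117, 0.1275]
eef_rot: [-2.415, -1.999, 0.006]
contact_force: [0.6, -0.0, -1.0]
finger_gap: 0.0599
grip_force: 0.0
time: 25.72
eef_pos: [0.4703, -0.2087, 0.109]
eef_rot: [-2.414, -2.004, 0.001]
contact_force: [-0.6, 0.8, -0.3]
finger_gap: 0.0598
grip_force: 0.0
std [0.0007 0.0002 0.0009 0.0006] F [ 0.3 -0.   0.5]
px [287. 238.] c [ 0.4697 -0.2193] wh 27.1 25.7 heights/dirs [(np.float64(34.2), 169.1), (np.float64(37.6), 79.1), (np.float64(38.0), -100.9), (np.float64(39.2), -10.9)]
std [0.0001 0.     0.0001 0.    ] F [ 0.2  0.3 -0.1]
turn 0.01  x -0.01 y -0.04 z 2.26  (yang -10.4)
```

```bash
python3 -m creep '[0.7,0,-0.04,0.6,0, 0.7,0,0,0.6,0, 0.7,0,0,0.6,0, 0.7,0,0,0.4,0, 0.7,0,0,0.06,0, 0.7,0,0,0,0, 0,0,0,0,0, 0,0,0,0,0, 0,0,0,0,0, 0,0,0,0,0, 0,0,0,0,0]';python3 -m creep '[0,0,0,-0.3,0, 0,0,0,-0.7,0, 0,0,0,-0.8,0, 0,0,0,-0.8,0, 0,0,0,-0.8,0, 0,0,0,-0.6,0, 0,0,0,0,-0.87, 0,0,0,0,-0.87, 0,0,0,0,-0.87, 0,0,0,0,-0.87, 0,0,0,0,-0.86]'; python3 -m creep '[0,0.5,0.5,0,0, 0,0.5,0.6,0,0, 0,0.5,0.6,0,0, 0,0.5,0.6,0,0, 0,0.5,0.6,0,0, 0,0.5,0.6,0,0, 0,0.2,0.25,0,0, 0,0,0,0,0, 0,0,0,0,0]'; python3 -c "
from h import *
s=cap('wrist');above(.2236,.0303)
A=__import__('rail').frame(-1.45127641);W=world(s);p=rail(.2236,0,0)
"
```

```text
time: 26.98
eef_pos: [0.4718, -0.2099, 0.0229]
eef_rot: [2.413, 2.007, 0.001]
contact_force: [-0.3, 0.5, 7.1]
finger_gap: 0.0243
grip_force: 59.4
time: 27.9
eef_pos: [0.4704, -0.209, 0.1822]
eef_rot: [2.081, 2.353, 0.0]
contact_force: [-0.6, -0.0, -1.8]
finger_gap: 0.0248
grip_force: 59.4
time: 28.65
eef_pos: [0.6039, -0.0639, 0.1814]
eef_rot: [-2.083, -2.352, 0.001]
contact_force: [-0.6, -0.2, -1.4]
finger_gap: 0.024
grip_force: 59.5
std [0.0001 0.0003 0.     0.0007] F [-0.1 -0.  -1.5]
turn -0.02  x 0.01 y 0.13 z 0.98  (yang 6.8)
```

```bash
python3 -m creep '[0,0,0.08,0.3,0, 0,0,0,0.3,0, 0,0,0,0.25,0, 0,0,0,0.05,0, 0,0,0,0.04,0, 0,0,0,0.04,0, 0,0,0,0.04,0, 0,0,0,0.04,0, 0,0,0,0,0]';python3 -m creep '[0.285,0,0,0,0, 0.29,0,0,0,0, 0.294,0,0,0,0, 0.298,0,0,0,0, 0.3,0,0,0.02,0, 0.3,0,0,0.02,0, 0.3,0,0,0.02,0, 0.3,0,0,0.03,0, 0.3,0,0,0.03,0, 0.3,0,0,0,0]';python3 -c "
from h import *
s=cap('wrist');tilt(s);above(.2236,.0253)"
```

```text
time: 29.6
eef_pos: [0.6084, -0.0631, 0.1418]
eef_rot: [2.083, 2.349, 0.003]
contact_force: [-5.7, 4.7, 14.2]
finger_gap: 0.0241
grip_force: 61.5
time: 30.43
eef_pos: [0.6085, -0.0623, 0.1367]
eef_rot: [2.083, 2.35, 0.005]
contact_force: [-3.7, 7.0, 12.9]
finger_gap: 0.0259
grip_force: 14.4
tilt rel rail -10.4 profile [(228, np.float64(33.1)), (230, np.float64(40.2)), (232, np.float64(42.2)), (234, np.float64(42.4)), (236, np.float64(42.7)), (238, np.float64(42.4)), (240, np.float64(42.0)), (242, np.float64(41.0)), (244, np.float64(40.7)), (246, np.float64(40.4)), (248, np.float64(40.1)), (250, np.float64(39.5)), (252, np.float64(39.1)), (254, np.float64(37.3)), (256, np.float64(36.7))]
std [0. 0. 0. 0.] F [-4.3  7.3 12.9]
turn 0.01  x -0.04 y -0.00 z -0.01  (yang 6.9)
```

Same as before; slide it in under the lips, let go, and move on towards B.

```bash
python3 -m creep '[0.299,0.12,0,0.043,0, 0.299,0.12,0,0.043,0, 0.299,0.12,0,0.043,0, 0.299,0.12,0,0.043,0, 0.299,0.12,0,0.043,0, 0.299,0.12,0,0.043,0, 0.299,0.12,0,0.043,0, 0.299,0,0,0,0]';python3 -c "
from h import *
s=cap('wrist');tilt(s)"; python3 -m creep '[0.299,0.2,0,0.07,0, 0.299,0.2,0,0.073,0, 0.299,0.2,0,0.073,0, 0.299,0.2,0,0.073,0, 0.299,0,0,0,0, 0.32,0,0,0,0, 0.4,0,0,0,0, 0.5,0,0,0,0, 0.6,0,0,-0.4,0, 0.6,0,0,-0.6,0, 0.6,-0.2,0,-0.6,0, 0.7,-0.7,-0.1,-0.4,0]';python3 -m creep '[0.7,-0.8,-0.2,0,0, 0.7,-0.8,-0.2,0,0, 0.7,-0.8,-0.2,0,0, 0.7,-0.8,-0.2,0,0, 0.7,-0.8,-0.2,0,0, 0.7,0,0,0,0, 0.7,0,0,0,0]';python3 -c "
from h import *
line();s=cap('wrist');sorts(s);go(.5505,-.3457,.1,-86)"
```

```text
time: 31.3
eef_pos: [0.604, -0.0294, 0.1225]
eef_rot: [2.083, 2.35, 0.002]
contact_force: [0.2, 2.6, 6.8]
finger_gap: 0.0257
grip_force: 13.5
tilt rel rail -3.9 profile [(192, np.float64(33.0)), (194, np.float64(39.5)), (196, np.float64(40.0)), (198, np.float64(40.8)), (200, np.float64(41.0)), (202, np.float64(40.8)), (204, np.float64(40.4)), (206, np.float64(39.5)), (208, np.float64(39.8)), (210, np.float64(40.1)), (212, np.float64(39.9)), (214, np.float64(39.8)), (216, np.float64(39.2)), (218, np.float64(37.8)), (220, np.float64(37.1))]
time: 32.35
eef_pos: [0.6003, -0.0328, 0.1921]
eef_rot: [2.081, 2.353, 0.002]
contact_force: [0.8, -0.2, 0.3]
finger_gap: 0.0596
grip_force: 0.0
time: 32.93
eef_pos: [0.5784, -0.2006, 0.1897]
eef_rot: [-2.089, -2.345, 0.001]
contact_force: [0.3, 0.1, 0.2]
finger_gap: 0.0598
grip_force: 0.0
scene [(0, 42.1), (4, 41.8), (8, 41.1), (16, 42.4), (20, 41.7), (28, 41.9), (32, 41.9), (36, 41.1), (39, 41.4), (44, 39.0), (48, 38.1)]
std [0.0002 0.0004 0.0001 0.0009] F [ 0.3  0.3 -0. ]
px [238. 332.] c [ 0.5506 -0.3456] wh 26.0 27.1 heights/dirs [(np.float64(34.1), 95.1), (np.float64(37.7), -174.9), (np.float64(37.9), 5.1), (np.float64(39.5), -84.9)]
std [0.     0.0001 0.0001 0.0001] F [-0.1  0.1 -0.3]
turn 23.23  x -0.98 y 3.65 z 2.26  (yang 6.9)
```

```bash
python3 -m creep '[0.7,0,0,0,1, 0.7,0,0,0,1, 0.7,0,0,0,1, 0.7,0,0,0,1, 0.7,0,0,0,1, 0.7,0,0,0,1, 0.7,0,0,0,1, 0.7,0,0,0,1, 0.7,0,0,0,1, 0.7,0,0,0,1, 0.7,0,0,0,1, 0.7,0,0,0,1]' >/dev/null; python3 -m creep '[0.7,0,0,0,1, 0.7,0,0,0,1, 0.7,0,0,0,1, 0.7,0,0,0,1, 0.7,0,0,0,1, 0.7,0,0,0,1, 0.7,0,0,0,1, 0.7,0,0,0,1, 0.7,0,0,0,1, 0.7,0,0,0,1, 0.7,0,0,0,1, 0.7,0,0,0,0.1]' >/dev/null; python3 -m creep '[0.7,-0.1,0.5,0.1,0, 0.7,-0.1,0.5,0.4,0, 0.7,-0.1,0.5,0.4,0, 0.7,-0.1,0.5,0.4,0, 0.7,-0.1,0.5,0.4,0, 0.7,-0.1,0.5,0.4,0, 0.7,-0.13,0.65,0.1,0, 0.7,0,0,0,0, 0.7,0,0,0,0]';python3 -c "
from h import *
s=cap('wrist');sorts(s);go(.5605,-.3447,.022,-85.5)"
```

```text
time: 36.08
eef_pos: [0.5611, -0.3471, 0.1017]
eef_rot: [-3.139, -0.122, 0.001]
contact_force: [0.2, -0.1, 0.5]
finger_gap: 0.0596
grip_force: 0.0
std [0.0002 0.0004 0.0003 0.0005] F [-0.3  0.2 -0.1]
px [279. 243.] c [ 0.5504 -0.3458] wh 26.4 25.9 heights/dirs [(np.float64(34.1), 94.5), (np.float64(37.3), 4.5), (np.float64(38.1), -175.5), (np.float64(39.0), -85.5)]
px [261. 295.] c [ 0.5132 -0.3368] wh 27.0 27.1 heights/dirs [(np.float64(34.0), 47.1), (np.float64(37.0), -42.9), (np.float64(37.8), 137.1), (np.float64(39.2), -132.9)]
px [453. 325.] c [ 0.4934 -0.4672] wh 35.4 46.0 heights/dirs [(np.float64(30.4), 17.8), (np.float64(30.5), 107.8), (np.float64(30.5), -162.2), (np.float64(30.5), -72.2)]
std [0.     0.0001 0.     0.0001] F [-0.2 -0.  -0. ]
turn 0.01  x -0.04 y -0.02 z 2.02  (yang -85.5)
```

```bash
python3 -m creep '[0.7,-0.04,-0.02,0.6,0, 0.7,0,0,0.6,0, 0.7,0,0,0.6,0, 0.7,0,0,0.22,0, 0.7,0,0,0,0, 0,0,0,0,0, 0,0,0,0,0, 0,0,0,0,0, 0,0,0,0,0, 0,0,0,0,0]';python3 -m creep '[0,0,0,-0.3,0, 0,0,0,-0.7,0, 0,0,0,-0.8,0, 0,0,0,-0.8,0, 0,0,0,-0.8,0, 0,0,0,-0.6,0, 0,0,0,0,-1, 0,0,0,0,-1, 0,0,0,0,-1, 0,0,0,0,-1, 0,0,0,0,-1, 0,0,0,0,-1]'; python3 -m creep '[0,0,0,0,-1, 0,0,0,0,-1, 0,0,0,0,-1, 0,0,0,0,-1, 0,0,0,0,-1, 0,0,0,0,-1, 0,0,0,0,-1, 0,0,0,0,-1, 0,0,0,0,-1, 0,0,0,0,-1, 0,0,0,0,-1, 0,0,0,0,-1]' >/dev/null;  python3 -m creep '[0,0,0,0,-1, 0,0,0,0,-1, 0,0,0,0,-1, 0,0,0,0,-1, 0,0,0,0,-1, 0,0,0,0,-0.1, 0,0,0,0,0, 0,0,0,0,0]'; python3 -c "
from h import *
above(.2236,.0303)"
```

```text
time: 37.27
eef_pos: [0.5613, -0.3467, 0.024]
eef_rot: [3.136, 0.122, 0.005]
contact_force: [0.6, 0.2, 7.0]
finger_gap: 0.0242
grip_force: 59.8
time: 38.27
eef_pos: [0.5595, -0.3454, 0.1822]
eef_rot: [-3.044, -0.777, 0.0]
contact_force: [-0.7, -0.4, -0.1]
finger_gap: 0.0238
grip_force: 59.1
time: 39.93
eef_pos: [0.5597, -0.3456, 0.1819]
eef_rot: [2.087, 2.348, -0.0]
contact_force: [-0.1, -0.2, -1.9]
finger_gap: 0.024
grip_force: 59.1
std [0.     0.     0.0001 0.0004] F [ 0.2  0.  -1.6]
turn -0.01  x 6.84 y 2.05 z 0.99  (yang 6.8)
```

```bash
python3 -m creep '[0,0.7,0.2,0,0, 0,0.7,0.2,0,0, 0,0.7,0.2,0,0, 0,0.7,0.2,0,0, 0,0.7,0.2,0,0, 0,0.7,0.2,0,0, 0,0.7,0.2,0,0, 0,0.7,0.2,0,0, 0,0.7,0.2,0,0, 0,0.54,0.2,0,0, 0,0,0,0,0, 0,0,0,0,0]'; python3 -c "
from h import *
above(.2236,.0303)"; python3 -m creep '[0,0,0,0.3,0, 0,0,0,0.3,0, 0,0,0,0.25,0, 0,0,0,0.05,0, 0,0,0,0.04,0, 0,0,0,0.04,0, 0,0,0,0.04,0, 0,0,0,0.04,0, 0,0,0,0,0]';python3 -m creep '[0.285,0,0,0,0, 0.29,0,0,0,0, 0.294,0,0,0,0, 0.298,0,0,0,0, 0.3,0,0,0.02,0, 0.3,0,0,0.02,0, 0.3,0,0,0.02,0, 0.3,0,0,0.03,0, 0.3,0,0,0.03,0, 0.3,0,0,0,0]';python3 -c "
from h import *
s=cap('wrist');tilt(s);above(.2236,.0253)"
```

```text
time: 41.08
eef_pos: [0.6068, -0.0632, 0.1816]
eef_rot: [2.082, 2.352, -0.0]
contact_force: [-0.1, 0.1, -1.0]
finger_gap: 0.0243
grip_force: 59.1
std [0.0001 0.0008 0.     0.0012] F [ 0.  -0.2 -1.2]
turn -0.02  x 0.01 y 0.05 z 0.99  (yang 6.8)
time: 41.98
eef_pos: [0.6078, -0.0634, 0.1431]
eef_rot: [2.084, 2.349, 0.004]
contact_force: [-9.6, 7.6, 27.3]
finger_gap: 0.0241
grip_force: 62.5
time: 42.82
eef_pos: [0.6078, -0.063, 0.1357]
eef_rot: [2.084, 2.35, 0.006]
contact_force: [-0.7, 7.6, 11.6]
finger_gap: 0.0257
grip_force: 14.0
tilt rel rail -3.7 profile [(225, np.float64(33.3)), (227, np.float64(38.4)), (229, np.float64(36.3)), (231, np.float64(41.0)), (233, np.float64(41.6)), (235, np.float64(42.1)), (237, np.float64(41.7)), (239, np.float64(41.4)), (241, np.float64(41.0)), (243, np.float64(40.1)), (245, np.float64(40.5)), (247, np.float64(40.3)), (249, np.float64(40.2)), (251, np.float64(39.6)), (253, np.float64(38.8)), (255, np.float64(37.4))]
std [0. 0. 0. 0.] F [-1.   7.8 11.4]
turn -0.00  x -0.03 y 0.02 z -0.03  (yang 6.8)
```

Even flatter. Same slide-in, then out to D.

```bash
python3 -m creep '[0.299,0.12,0,0.043,0, 0.299,0.12,0,0.043,0, 0.299,0.12,0,0.043,0, 0.299,0.12,0,0.043,0, 0.299,0.12,0,0.043,0, 0.299,0.12,0,0.043,0, 0.299,0.12,0,0.043,0, 0.299,0,0,0,0]';python3 -c "
from h import *
s=cap('wrist');tilt(s)"; python3 -m creep '[0.299,0.2,0,0.07,0, 0.299,0.2,0,0.073,0, 0.299,0.2,0,0.073,0, 0.299,0.2,0,0.073,0, 0.299,0,0,0,0, 0.32,0,0,0,0, 0.4,0,0,0,0, 0.5,0,0,0,0, 0.6,0,0,-0.4,0, 0.6,0,0,-0.6,0, 0.6,-0.2,0,-0.6,0, 0.7,-0.7,-0.1,-0.4,0]';python3 -m creep '[0.7,-0.8,-0.2,0,0, 0.7,-0.8,-0.2,0,0, 0.7,-0.8,-0.2,0,0, 0.7,-0.8,-0.2,0,0, 0.7,-0.8,-0.2,0,0, 0.7,-0.5,0,0,0, 0.7,0,0,0,0, 0.7,0,0,0,0]';python3 -c "
from h import *
line();s=cap('wrist');sorts(s);go(.5132,-.3368,.1,-133)"
```

```text
time: 43.68
eef_pos: [0.6033, -0.0304, 0.122]
eef_rot: [2.084, 2.35, 0.003]
contact_force: [3.8, 3.1, 1.6]
finger_gap: 0.0258
grip_force: 13.3
tilt rel rail 1.6 profile [(189, np.float64(32.4)), (191, np.float64(37.3)), (193, np.float64(35.7)), (195, np.float64(39.2)), (197, np.float64(39.8)), (199, np.float64(40.6)), (201, np.float64(40.5)), (203, np.float64(40.3)), (205, np.float64(40.0)), (207, np.float64(39.4)), (209, np.float64(39.6)), (211, np.float64(40.0)), (213, np.float64(40.0)), (215, np.float64(39.8)), (217, np.float64(38.8)), (219, np.float64(37.9))]
time: 44.73
eef_pos: [0.5988, -0.033, 0.1922]
eef_rot: [-2.08, -2.353, -0.001]
contact_force: [1.1, -0.3, 1.3]
finger_gap: 0.0598
grip_force: 0.0
time: 45.4
eef_pos: [0.5798, -0.2198, 0.1898]
eef_rot: [-2.086, -2.346, 0.001]
contact_force: [0.4, 0.7, 0.6]
finger_gap: 0.0599
grip_force: 0.0
scene [(4, 42.3), (8, 41.8), (16, 42.2), (23, 41.1), (32, 42.3), (39, 41.8), (44, 41.0), (52, 42.4), (55, 41.2), (60, 41.5), (64, 41.7), (67, 40.2), (72, 38.4), (76, 37.8)]
std [0.0002 0.0002 0.0002 0.0006] F [0.  0.1 0.3]
std [0.0001 0.0002 0.0001 0.0001] F [-0.2  0.2 -0.2]
turn 34.98  x 0.79 y 3.33 z 2.27  (yang 6.9)
```

```bash
python3 -m creep '[0.7,0,0,0,1, 0.7,0,0,0,1, 0.7,0,0,0,1, 0.7,0,0,0,1, 0.7,0,0,0,1, 0.7,0,0,0,1, 0.7,0,0,0,1, 0.7,0,0,0,1, 0.7,0,0,0,1, 0.7,0,0,0,1, 0.7,0,0,0,1, 0.7,0,0,0,1]' >/dev/null; python3 -m creep '[0.7,0,0,0,1, 0.7,0,0,0,1, 0.7,0,0,0,1, 0.7,0,0,0,1, 0.7,0,0,0,1, 0.7,0,0,0,1, 0.7,0,0,0,1, 0.7,0,0,0,1, 0.7,0,0,0,1, 0.7,0,0,0,1, 0.7,0,0,0,1, 0.7,0,0,0,1]' >/dev/null; python3 -m creep '[0.7,0,0,0,1, 0.7,0,0,0,1, 0.7,0,0,0,1, 0.7,0,0,0,1, 0.7,0,0,0,1, 0.7,0,0,0,1, 0.7,0,0,0,1, 0.7,0,0,0,1, 0.7,0,0,0,1, 0.7,0,0,0,1, 0.7,0,0,0,1]' >/dev/null;python3 -m creep '[0.7,0.15,0.5,0.1,0, 0.7,0.15,0.5,0.4,0, 0.7,0.15,0.5,0.4,0, 0.7,0.15,0.5,0.4,0, 0.7,0.15,0.5,0.4,0, 0.7,0.15,0.5,0.4,0, 0.7,0.14,0.33,0.1,0, 0.7,0,0,0,0, 0.7,0,0,0,0]';python3 -c "
from h import *
s=cap('wrist');sorts(s);go(.5132+.0073,-.3368-.0068,.022,-133)"
```

```text
time: 49.47
eef_pos: [0.5203, -0.345, 0.1032]
eef_rot: [-2.921, 1.157, -0.001]
contact_force: [0.5, 1.2, -0.7]
finger_gap: 0.0598
grip_force: 0.0
std [0.0001 0.0002 0.0001 0.0006] F [0.4 0.1 0. ]
px [481. 123.] c [ 0.4885 -0.4692] wh 47.5 46.4 heights/dirs [(np.float64(30.5), 108.1), (np.float64(30.5), -161.9), (np.float64(30.5), -71.9), (np.float64(30.5), 18.1)]
px [281. 244.] c [ 0.5134 -0.3365] wh 25.7 26.8 heights/dirs [(np.float64(34.1), 47.1), (np.float64(37.5), -42.9), (np.float64(38.0), 137.1), (np.float64(39.1), -132.9)]
std [0.0002 0.     0.0002 0.0001] F [0.1 0.3 0.5]
turn -0.02  x -0.02 y 0.00 z 2.04  (yang -133.1)
```

```bash
python3 -m creep '[0.7,-0.02,0,0.6,0, 0.7,0,0,0.6,0, 0.7,0,0,0.6,0, 0.7,0,0,0.24,0, 0.7,0,0,0,0, 0,0,0,0,0, 0,0,0,0,0, 0,0,0,0,0, 0,0,0,0,0, 0,0,0,0,0]';python3 -m creep '[0,0,0,-0.3,0, 0,0,0,-0.7,0, 0,0,0,-0.8,0, 0,0,0,-0.8,0, 0,0,0,-0.8,0, 0,0,0,-0.6,0, 0,0,0,0,-1, 0,0,0,0,-1, 0,0,0,0,-1, 0,0,0,0,-1, 0,0,0,0,-1, 0,0,0,0,-1]'; python3 -m creep '[0,0,0,0,-1, 0,0,0,0,-1, 0,0,0,0,-1, 0,0,0,0,-1, 0,0,0,0,-1, 0,0,0,0,-1, 0,0,0,0,-1, 0,0,0,0,-1, 0,0,0,0,-1, 0,0,0,0,-1, 0,0,0,0,-1, 0,0,0,0,-1]' >/dev/null; python3 -m creep '[0,0,0,0,-1, 0,0,0,0,-1, 0,0,0,0,-1, 0,0,0,0,-1, 0,0,0,0,-1, 0,0,0,0,-1, 0,0,0,0,-1, 0,0,0,0,-1, 0,0,0,0,-1, 0,0,0,0,-1, 0,0,0,0,-1, 0,0,0,0,-1]' >/dev/null;  python3 -m creep '[0,0,0,0,-1, 0,0,0,0,-1, 0,0,0,0,-1, 0,0,0,0,-1, 0,0,0,0,-1, 0,0,0,0,0, 0,0,0,0,0]'; python3 -c "
from h import *
above(.2236,.0303)"
```

```text
time: 50.65
eef_pos: [0.521, -0.3454, 0.0234]
eef_rot: [2.92, -1.155, 0.006]
contact_force: [0.0, -0.0, 6.1]
finger_gap: 0.024
grip_force: 59.7
time: 51.65
eef_pos: [0.5192, -0.3437, 0.1817]
eef_rot: [-3.099, 0.517, 0.001]
contact_force: [-1.0, -0.3, -1.6]
finger_gap: 0.0242
grip_force: 59.2
time: 54.23
eef_pos: [0.5193, -0.3439, 0.1815]
eef_rot: [-2.087, -2.348, 0.0]
contact_force: [0.6, -1.0, -1.8]
finger_gap: 0.0237
grip_force: 59.2
std [0.0001 0.     0.0001 0.0002] F [ 0.2 -0.  -1.6]
turn -0.02  x 6.68 y 3.05 z 0.98  (yang 6.8)
```

```bash
python3 -m creep '[0,0.67,0.3,0,0, 0,0.67,0.3,0,0, 0,0.67,0.3,0,0, 0,0.67,0.3,0,0, 0,0.67,0.3,0,0, 0,0.67,0.3,0,0, 0,0.67,0.3,0,0, 0,0.67,0.3,0,0, 0,0.67,0.3,0,0, 0,0.65,0.3,0,0, 0,0,0,0,0, 0,0,0,0,0]'; python3 -m creep '[0,0,0,0.3,0, 0,0,0,0.3,0, 0,0,0,0.25,0, 0,0,0,0.05,0, 0,0,0,0.04,0, 0,0,0,0.04,0, 0,0,0,0.04,0, 0,0,0,0.04,0, 0,0,0,0,0]';python3 -m creep '[0.285,0,0,0,0, 0.29,0,0,0,0, 0.294,0,0,0,0, 0.298,0,0,0,0, 0.3,0,0,0.02,0, 0.3,0,0,0.02,0, 0.3,0,0,0.02,0, 0.3,0,0,0.03,0, 0.3,0,0,0.03,0, 0.3,0,0,0,0]';python3 -c "
from h import *
s=cap('wrist');tilt(s);above(.2236,.0253)"
```

```text
time: 55.38
eef_pos: [0.607, -0.0629, 0.1811]
eef_rot: [-2.082, -2.352, 0.0]
contact_force: [1.1, 0.3, -1.1]
finger_gap: 0.024
grip_force: 59.2
time: 56.13
eef_pos: [0.6079, -0.0636, 0.1428]
eef_rot: [2.085, 2.349, 0.005]
contact_force: [-9.9, 11.1, 28.5]
finger_gap: 0.0239
grip_force: 62.8
time: 56.97
eef_pos: [0.6078, -0.0636, 0.1351]
eef_rot: [2.086, 2.349, 0.006]
contact_force: [-0.3, 8.6, 12.0]
finger_gap: 0.0257
grip_force: 14.0
tilt rel rail 0.3 profile [(225, np.float64(32.7)), (227, np.float64(37.7)), (229, np.float64(37.4)), (231, np.float64(37.0)), (233, np.float64(40.5)), (235, np.float64(41.4)), (237, np.float64(41.6)), (239, np.float64(41.3)), (241, np.float64(41.0)), (243, np.float64(40.5)), (245, np.float64(39.9)), (247, np.float64(40.4)), (249, np.float64(40.1)), (251, np.float64(40.1)), (253, np.float64(39.5)), (255, np.float64(38.4)), (257, np.float64(37.5))]
std [0. 0. 0. 0.] F [-0.7  8.5 10.7]
turn -0.01  x -0.01 y 0.02 z -0.05  (yang 6.8)
```

```bash
python3 -m creep '[0.299,0.12,0,0.043,0, 0.299,0.12,0,0.043,0, 0.299,0.12,0,0.043,0, 0.299,0.12,0,0.043,0, 0.299,0.12,0,0.043,0, 0.299,0.12,0,0.043,0, 0.299,0.12,0,0.043,0, 0.299,0,0,0,0]';python3 -c "
from h import *
s=cap('wrist');tilt(s)"; python3 -m creep '[0.299,0.2,0,0.07,0, 0.299,0.2,0,0.073,0, 0.299,0.2,0,0.073,0, 0.299,0.2,0,0.073,0, 0.299,0,0,0,0, 0.32,0,0,0,0, 0.4,0,0,0,0, 0.5,0,0,0,0, 0.6,0,0,-0.4,0, 0.6,0,0,-0.6,0, 0.7,0,0,-0.8,0, 0.7,0.5,0,-0.4,0]';python3 -m creep '[0.7,0.8,0.1,0,0, 0.7,0.8,0.1,0,0, 0.7,0.8,0.1,0,0, 0.7,0.8,0.1,0,0, 0.7,0.8,0.1,0,0, 0.7,0.8,0.1,0,0, 0.7,0.8,0.1,0,0, 0.7,0.8,0.1,0,0, 0.7,0.8,0.1,0,0, 0.7,0.6,0.1,0,0, 0.7,0,0,0,0, 0.7,0,0,0,0]';python3 -c "
from h import *
line();s=cap('wrist');sorts(s,.026);go(.5967,.312,.1,-76)"
```

```text
time: 57.83
eef_pos: [0.6029, -0.0302, 0.1211]
eef_rot: [2.084, 2.351, 0.001]
contact_force: [4.2, 0.6, -1.5]
finger_gap: 0.0255
grip_force: 12.7
tilt rel rail 3.2 profile [(76, np.float64(30.6)), (188, np.float64(31.8)), (190, np.float64(36.7)), (192, np.float64(41.3)), (194, np.float64(37.3)), (196, np.float64(38.5)), (198, np.float64(39.7)), (200, np.float64(39.9)), (202, np.float64(39.9)), (204, np.float64(39.6)), (206, np.float64(39.1)), (208, np.float64(39.1)), (210, np.float64(39.6)), (212, np.float64(39.9)), (214, np.float64(39.9)), (216, np.float64(39.7)), (218, np.float64(38.4)), (220, np.float64(38.0))]
time: 58.88
eef_pos: [0.5976, 0.0177, 0.2013]
eef_rot: [2.087, 2.345, -0.0]
contact_force: [0.4, -0.5, 0.3]
finger_gap: 0.06
grip_force: 0.0
time: 59.88
eef_pos: [0.5981, 0.3358, 0.1974]
eef_rot: [-2.082, -2.352, 0.003]
contact_force: [0.7, -0.6, -1.2]
finger_gap: 0.0599
grip_force: 0.0
scene [(0, 41.8), (4, 41.3), (12, 40.6), (16, 42.4), (23, 41.4), (28, 41.9), (32, 41.9), (36, 42.5), (39, 41.9), (44, 41.4), (52, 42.0), (55, 40.6), (60, 41.6), (64, 42.0), (67, 41.3), (72, 40.8), (80, 41.4), (84, 42.0), (88, 40.2), (92, 41.2), (96, 38.2), (99, 34.7)]
std [0.0002 0.0002 0.0002 0.0005] F [-0.4 -0.4 -0.1]
px [121. 112.] c [0.459  0.3774] wh 27.2 40.2 heights/dirs [(np.float64(31.8), 30.6), (np.float64(32.1), 120.6), (np.float64(32.1), -59.4), (np.float64(32.2), -149.4)]
px [282. 207.] c [0.5986 0.3142] wh 26.0 26.3 heights/dirs [(np.float64(34.0), 90.1), (np.float64(37.9), -179.9), (np.float64(37.9), 0.1), (np.float64(39.4), -89.9)]
std [0.     0.0002 0.0001 0.0002] F [ 0.1 -0.1 -0.4]
turn 20.69  x -0.20 y 0.51 z 2.46  (yang 6.8)
```

```bash
python3 -m creep '[0.7,0,0,0,1, 0.7,0,0,0,1, 0.7,0,0,0,1, 0.7,0,0,0,1, 0.7,0,0,0,1, 0.7,0,0,0,1, 0.7,0,0,0,1, 0.7,0,0,0,1, 0.7,0,0,0,1, 0.7,0,0,0,1, 0.7,0,0,0,1, 0.7,0,0,0,1]' >/dev/null; python3 -m creep '[0.7,0,0,0,1, 0.7,0,0,0,1, 0.7,0,0,0,1, 0.7,0,0,0,1, 0.7,0,0,0,1, 0.7,0,0,0,1, 0.7,0,0,0,1, 0.7,0,0,0,1, 0.7,0,0,0,1, 0.7,0,0,0,1, 0.7,0,0,0,1, 0.7,0,0,0,1]' >/dev/null; python3 -m creep '[0.7,0,0,0,0.2, 0.7,0.13,0.28,0.1,0, 0.7,0.13,0.28,0.4,0, 0.7,0,0,0.6,0, 0.7,0,0,0.6,0, 0.7,0,0,0.6,0, 0.7,0,0,0.1,0, 0.7,0,0,0,0, 0.7,0,0,0,0]';python3 -c "
from h import *
s=cap('wrist');sorts(s);go(.6086,.3142,.022,-90)"
```

```text
time: 63.03
eef_pos: [0.6102, 0.3123, 0.1031]
eef_rot: [-3.142, -0.002, -0.001]
contact_force: [-0.2, 0.6, 0.2]
finger_gap: 0.06
grip_force: 0.0
std [0.0001 0.0002 0.0002 0.    ] F [ 0.1 -0.2  0.1]
px [280. 244.] c [0.5984 0.3137] wh 26.1 26.9 heights/dirs [(np.float64(34.1), 89.7), (np.float64(37.5), -0.3), (np.float64(38.0), 179.7), (np.float64(39.2), -90.3)]
std [0.0003 0.     0.0004 0.    ] F [-0.2 -0.1 -0.2]
turn 0.02  x -0.04 y -0.03 z 2.05  (yang -89.9)
```

```bash
python3 -m creep '[0.7,-0.04,-0.03,0.6,0, 0.7,0,0,0.6,0, 0.7,0,0,0.6,0, 0.7,0,0,0.25,0, 0.7,0,0,0,0, 0,0,0,0,0, 0,0,0,0,0, 0,0,0,0,0, 0,0,0,0,0, 0,0,0,0,0]';python3 -m creep '[0,0,0,-0.3,0, 0,0,0,-0.7,0, 0,0,0,-0.8,0, 0,0,0,-0.8,0, 0,0,0,-0.8,0, 0,0,0,-0.6,0, 0,0,0,0,-1, 0,0,0,0,-1, 0,0,0,0,-1, 0,0,0,0,-1, 0,0,0,0,-1, 0,0,0,0,-1]'; python3 -m creep '[0,0,0,0,-1, 0,0,0,0,-1, 0,0,0,0,-1, 0,0,0,0,-1, 0,0,0,0,-1, 0,0,0,0,-1, 0,0,0,0,-1, 0,0,0,0,-1, 0,0,0,0,-1, 0,0,0,0,-1, 0,0,0,0,-1, 0,0,0,0,-1]' >/dev/null;  python3 -m creep '[0,0,0,0,-1, 0,0,0,0,-1, 0,0,0,0,-1, 0,0,0,0,-1, 0,0,0,0,-1, 0,0,0,0,-1, 0,0,0,0,-0.2, 0,0,0,0,0, 0,0,0,0,0]'; python3 -c "
from h import *
above(.2236,.0303)"
```

```text
time: 64.22
eef_pos: [0.6099, 0.3143, 0.0228]
eef_rot: [-3.14, -0.001, -0.007]
contact_force: [0.4, -1.5, 6.9]
finger_gap: 0.024
grip_force: 59.9
time: 65.22
eef_pos: [0.6074, 0.3138, 0.1808]
eef_rot: [-3.071, -0.66, 0.001]
contact_force: [0.2, -0.4, -2.9]
finger_gap: 0.0244
grip_force: 59.2
time: 66.97
eef_pos: [0.6077, 0.3139, 0.1806]
eef_rot: [-2.087, -2.348, 0.0]
contact_force: [-0.1, -0.1, -0.8]
finger_gap: 0.0238
grip_force: 59.1
std [0.     0.     0.0001 0.0003] F [ 0.2  0.1 -1.3]
turn -0.01  x -9.38 y -1.11 z 0.96  (yang 6.8)
```

```bash
python3 -m creep '[0,-0.78,-0.1,0,0, 0,-0.78,-0.1,0,0, 0,-0.78,-0.1,0,0, 0,-0.78,-0.1,0,0, 0,-0.78,-0.1,0,0, 0,-0.78,-0.1,0,0, 0,-0.78,-0.1,0,0, 0,-0.78,-0.1,0,0, 0,-0.78,-0.1,0,0, 0,-0.78,-0.1,0,0, 0,-0.78,-0.1,0,0, 0,-0.8,-0.06,0,0]'; python3 -m creep '[0,0,0,0,0, 0,0,0,0,0, 0,0,0,0,0]';python3 -c "
from h import *
above(.2236,.0303)"; python3 -m creep '[0,0,0,0.3,0, 0,0,0,0.3,0, 0,0,0,0.25,0, 0,0,0,0.05,0, 0,0,0,0.04,0, 0,0,0,0.04,0, 0,0,0,0.04,0, 0,0,0,0.04,0, 0,0,0,0,0]';python3 -m creep '[0.285,0,0,0,0, 0.29,0,0,0,0, 0.294,0,0,0,0, 0.298,0,0,0,0, 0.3,0,0,0.02,0, 0.3,0,0,0.02,0, 0.3,0,0,0.02,0, 0.3,0,0,0.03,0, 0.3,0,0,0.03,0, 0.3,0,0,0,0]';python3 -c "
from h import *
s=cap('wrist');tilt(s);above(.2236,.0253)"
```

```text
time: 68.12
eef_pos: [0.6062, -0.0656, 0.1805]
eef_rot: [-2.085, -2.35, -0.0]
contact_force: [0.1, -1.1, -1.8]
finger_gap: 0.0239
grip_force: 59.2
time: 68.37
eef_pos: [0.6065, -0.0639, 0.1803]
eef_rot: [-2.086, -2.349, -0.0]
contact_force: [-0.8, 0.9, -1.3]
finger_gap: 0.0239
grip_force: 59.2
std [0.     0.0004 0.     0.0009] F [-0.4  0.8 -1.5]
turn 0.02  x -0.02 y 0.05 z 0.96  (yang 6.9)
time: 69.27
eef_pos: [0.6076, -0.0623, 0.1418]
eef_rot: [2.083, 2.351, 0.004]
contact_force: [-9.5, 8.5, 26.2]
finger_gap: 0.0242
grip_force: 62.6
time: 70.1
eef_pos: [0.6078, -0.0621, 0.1347]
eef_rot: [2.083, 2.351, 0.006]
contact_force: [-1.5, 7.8, 12.5]
finger_gap: 0.026
grip_force: 14.4
tilt rel rail -3.3 profile [(224, np.float64(37.1)), (226, np.float64(37.1)), (228, np.float64(35.1)), (230, np.float64(41.1)), (232, np.float64(41.5)), (234, np.float64(42.3)), (236, np.float64(42.1)), (238, np.float64(41.7)), (240, np.float64(41.2)), (242, np.float64(40.5)), (244, np.float64(40.3)), (246, np.float64(40.3)), (248, np.float64(40.1)), (250, np.float64(39.8)), (252, np.float64(38.9)), (254, np.float64(37.4))]
std [0. 0. 0. 0.] F [-1.2  8.3 12.1]
turn 0.01  x -0.05 y 0.01 z -0.06  (yang 6.9)
```

```bash
python3 -m creep '[0.299,0.12,0,0.043,0, 0.299,0.12,0,0.043,0, 0.299,0.12,0,0.043,0, 0.299,0.12,0,0.043,0, 0.299,0.12,0,0.043,0, 0.299,0.12,0,0.043,0, 0.299,0.12,0,0.043,0, 0.299,0,0,0,0]';python3 -c "
from h import *
s=cap('wrist');tilt(s)"; python3 -m creep '[0.299,0.2,0,0.07,0, 0.299,0.2,0,0.073,0, 0.299,0.2,0,0.073,0, 0.299,0.2,0,0.073,0, 0.299,0,0,0,0, 0.32,0,0,0,0, 0.4,0,0,0,0, 0.5,0,0,0,0, 0.6,0,0,-0.4,0, 0.6,0,0,-0.6,0, 0.7,0,0,-0.8,0, 0.7,0,0,-0.4,0]';python3 -m creep '[0.7,0.85,-0.2,0,0, 0.7,0.85,-0.2,0,0, 0.7,0.85,-0.2,0,0, 0.7,0.85,-0.2,0,0, 0.7,0.85,-0.2,0,0, 0.7,0.85,-0.2,0,0, 0.7,0.85,-0.2,0,0, 0.7,0.85,-0.2,0,0, 0.7,0.85,-0.2,0,0, 0.7,0.85,-0.2,0,0, 0.7,0.85,-0.2,0,0, 0.7,0.8,-0.1,0,0]';python3 -m creep '[0.7,0,0,0,0, 0.7,0,0,0,0, 0.7,0,0,0,0]' ;python3 -c "
from h import *
line();s=cap('wrist');sorts(s,.024);go(.459,.3774,.1,30.6)"
```

```text
time: 70.97
eef_pos: [0.6033, -0.0298, 0.1212]
eef_rot: [2.083, 2.35, 0.002]
contact_force: [2.3, 3.1, 3.1]
finger_gap: 0.0257
grip_force: 13.7
tilt rel rail 0.2 profile [(80, np.float64(38.7)), (82, np.float64(39.6)), (84, np.float64(39.6)), (86, np.float64(39.2)), (88, np.float64(39.1)), (90, np.float64(39.2)), (92, np.float64(39.5)), (94, np.float64(39.6)), (96, np.float64(39.6)), (98, np.float64(38.9)), (100, np.float64(38.1)), (102, np.float64(34.6)), (188, np.float64(32.7)), (190, np.float64(36.6)), (192, np.float64(39.3)), (194, np.float64(38.3)), (196, np.float64(39.7)), (198, np.float64(40.7)), (200, np.float64(40.8)), (202, np.float64(40.7)), (204, np.float64(40.2)), (206, np.float64(39.8)), (208, np.float64(39.8)), (210, np.float64(40.1)), (212, np.float64(40.0)), (214, np.float64(39.8)), (216, np.float64(39.6)), (218, np.float64(38.2)), (220, np.float64(37.6))]
time: 72.02
eef_pos: [0.5988, 0.0008, 0.1998]
eef_rot: [2.085, 2.35, -0.0]
contact_force: [1.0, 0.1, 1.2]
finger_gap: 0.0596
grip_force: 0.0
time: 73.02
eef_pos: [0.4566, 0.394, 0.1963]
eef_rot: [-2.084, -2.35, 0.0
[... 167 characters left out ...]
2, 0.2, 0.1]
finger_gap: 0.0599
grip_force: 0.0
scene [(0, 41.9), (4, 42.3), (8, 42.0), (12, 38.5), (16, 42.2), (28, 41.9), (36, 40.8), (44, 41.4), (48, 41.2), (52, 42.2), (55, 40.8), (60, 41.2), (64, 42.0), (67, 41.4), (72, 41.3), (80, 41.4), (84, 41.6), (88, 42.1), (92, 41.3), (96, 40.9), (104, 41.7), (108, 42.0), (112, 42.4), (116, 41.8), (120, 40.5), (124, 39.2), (128, 31.4)]
std [0.0001 0.0001 0.0002 0.0002] F [ 0.1 -0.1 -0.2]
px [283. 198.] c [0.4589 0.3775] wh 26.2 40.4 heights/dirs [(np.float64(32.1), 120.6), (np.float64(32.1), 30.6), (np.float64(32.2), -149.4), (np.float64(32.2), -59.4)]
std [0.0001 0.0002 0.0001 0.0003] F [0.1 0.4 0.4]
turn -5.95  x -0.31 y -0.20 z 2.44  (yang 6.8)
```

```bash
python3 -m creep '[0.55,0,0,0,-1, 0.55,0,0,0,-1, 0.55,0,0,0,-1, 0.55,0,0,0,-1, 0.55,0,0,0,-1, 0.55,0,0,0,-0.95, 0.55,0.04,-0.2,0.4,0, 0.55,0,0,0.6,0, 0.55,0,0,0.7,0, 0.55,0,0,0.7,0, 0.55,0,0,0,0, 0.55,0,0,0,0]';python3 -c "
from h import *
s=cap('wrist');sorts(s,.024);go(.4518,.3896,.020,30.6)"
```

```text
time: 74.67
eef_pos: [0.4503, 0.3895, 0.1003]
eef_rot: [-1.555, -2.728, 0.005]
contact_force: [-0.3, 1.0, 1.0]
finger_gap: 0.0468
grip_force: 0.0
std [0.0005 0.0003 0.0007 0.0001] F [0.1 0.  0.5]
px [288. 245.] c [0.4589 0.3779] wh 25.9 40.6 heights/dirs [(np.float64(32.1), 120.2), (np.float64(32.1), -149.8), (np.float64(32.2), 30.2), (np.float64(32.2), -59.8)]
std [0.0002 0.0001 0.0003 0.    ] F [-0.3 -0.1 -0.2]
turn 0.01  x -0.02 y -0.03 z 2.09  (yang 30.7)
```

```bash
python3 -m creep '[0.55,0,-0.03,0.6,0.1, 0.55,0,0,0.6,0, 0.55,0,0,0.6,0, 0.55,0,0,0.28,0, 0.55,0,0,0,0, 0,0,0,0,0, 0,0,0,0,0, 0,0,0,0,0, 0,0,0,0,0, 0,0,0,0,0]';python3 -m creep '[0,0,0,-0.3,0, 0,0,0,-0.7,0, 0,0,0,-0.8,0, 0,0,0,-0.8,0, 0,0,0,-0.8,0, 0,0,0,-0.7,0, 0,0,0,0,1, 0,0,0,0,1, 0,0,0,0,1, 0,0,0,0,1, 0,0,0,0,1, 0,0,0,0,0.85]';  python3 -m creep '[0,0,0,0,0, 0,0,0,0,0]'; python3 -c "
from h import *
above(.2216,.0324)"
```

```text
time: 75.85
eef_pos: [0.4515, 0.3906, 0.0201]
eef_rot: [1.564, 2.723, 0.004]
contact_force: [-0.7, 0.3, 6.0]
finger_gap: 0.024
grip_force: 59.9
time: 76.85
eef_pos: [0.4499, 0.3895, 0.1828]
eef_rot: [-2.089, -2.347, 0.001]
contact_force: [-0.8, -1.1, -2.2]
finger_gap: 0.0238
grip_force: 59.3
time: 77.02
eef_pos: [0.4501, 0.3896, 0.1827]
eef_rot: [2.083, 2.352, -0.0]
contact_force: [-0.3, 0.4, -1.7]
finger_gap: 0.0242
grip_force: 59.3
std [0.0001 0.     0.0001 0.0002] F [-0.2 -0.3 -1.3]
turn 0.02  x -11.69 y 2.58 z 0.98  (yang 6.9)
```

```bash
python3 -m creep '[0,-0.8,0.2,0,0, 0,-0.8,0.2,0,0, 0,-0.8,0.2,0,0, 0,-0.8,0.2,0,0, 0,-0.8,0.2,0,0, 0,-0.8,0.2,0,0, 0,-0.8,0.2,0,0, 0,-0.8,0.2,0,0, 0,-0.8,0.2,0,0, 0,-0.8,0.2,0,0, 0,-0.8,0.2,0,0, 0,-0.8,0.2,0,0]'; python3 -m creep '[0,-0.8,0.13,0,0, 0,-0.8,0,0,0, 0,-0.49,0,0,0, 0,0,0,0,0, 0,0,0,0,0, 0,0,0,0,0]';python3 -c "
from h import *
above(.2216,.0324)"; python3 -m creep '[0,0,0,0.3,0, 0,0,0,0.3,0, 0,0,0,0.25,0, 0,0,0,0.05,0, 0,0,0,0.04,0, 0,0,0,0,0]'; python3 -m creep '[0,0,0,0.04,0, 0,0,0,0.04,0, 0,0,0,0.04,0, 0,0,0,0,0]';python3 -c "
from h import *
s=cap('wrist');above(.2216,.0224)"
```

```text
time: 78.17
eef_pos: [0.5917, 0.0184, 0.1825]
eef_rot: [2.084, 2.351, 0.0]
contact_force: [0.7, -0.0, -1.6]
finger_gap: 0.0245
grip_force: 59.3
time: 78.67
eef_pos: [0.6063, -0.0619, 0.1822]
eef_rot: [-2.084, -2.35, -0.0]
contact_force: [0.6, 0.1, -1.7]
finger_gap: 0.0242
grip_force: 59.3
std [0.     0.0003 0.0001 0.0006] F [-0.2 -0.2 -1.1]
turn 0.03  x -0.02 y 0.05 z 0.97  (yang 7.0)
time: 79.32
eef_pos: [0.6063, -0.0624, 0.144]
eef_rot: [-2.084, -2.35, 0.001]
contact_force: [0.1, -0.4, -1.5]
finger_gap: 0.0244
grip_force: 59.3
time: 79.65
eef_pos: [0.6077, -0.0627, 0.1422]
eef_rot: [2.083, 2.348, 0.002]
contact_force: [-3.4, 0.9, 9.1]
finger_gap: 0.0242
grip_force: 60.5
std [0. 0. 0. 0.] F [-2.8  1.2  8.1]
turn 0.00  x 0.01 y 0.02 z 0.22  (yang 6.9)
```

```bash
sed -i 's/def tilt(s,y0=-.003,y1=.012):/def tilt(s,y0=-.003,y1=.012,zl=.03):/; s/(Q\[:,2\]>.03)&(Q\[:,2\]<.052)&(Q\[:,0\]>0.0)/(Q[:,2]>zl)\&(Q[:,2]<.052)\&(Q[:,0]>0.16)/' h.py; python3 -m creep '[0.285,0,0,0.03,0, 0.29,0,0,0.03,0, 0.294,0,0,0,0, 0.298,0,0,0,0, 0.3,0,0,0.02,0, 0.3,0,0,0.02,0, 0.3,0,0,0.03,0, 0.3,0,0,0.03,0, 0.3,0,0,0,0]';python3 -c "
from h import *
s=cap('wrist');tilt(s,-.01,.01,.022)"; python3 -m creep '[0.3,0.03,0,0.03,0, 0.3,0.03,0,0.03,0, 0.3,0.03,0,0.03,0, 0.3,0,0,0,0]';python3 -c "
from h import *
s=cap('wrist');tilt(s,-.01,.01,.022);above(.2216,.0224)"
```

```text
time: 80.6
eef_pos: [0.607, -0.0621, 0.1338]
eef_rot: [2.084, 2.35, 0.002]
contact_force: [1.1, 4.8, 4.8]
finger_gap: 0.0257
grip_force: 12.4
tilt rel rail -4.1 profile [(227, np.float64(30.3)), (229, np.float64(34.1)), (231, np.float64(33.9)), (233, np.float64(33.7)), (235, np.float64(33.7)), (237, np.float64(33.5)), (239, np.float64(33.4)), (241, np.float64(33.2)), (243, np.float64(33.1)), (245, np.float64(32.9)), (247, np.float64(32.7)), (249, np.float64(32.6)), (251, np.float64(32.6)), (253, np.float64(32.4)), (255, np.float64(32.2)), (257, np.float64(32.0)), (259, np.float64(31.8)), (261, np.float64(31.7)), (263, np.float64(31.7)), (265, np.float64(31.5)), (267, np.float64(30.9))]
time: 80.98
eef_pos: [0.6067, -0.0593, 0.1309]
eef_rot: [2.084, 2.349, 0.0]
contact_force: [0.5, 1.4, 8.6]
finger_gap: 0.0258
grip_force: 12.9
tilt rel rail 0.1 profile [(224, np.float64(31.0)), (226, np.float64(31.9)), (228, np.float64(32.0)), (230, np.float64(32.1)), (232, np.float64(32.1)), (234, np.float64(31.9)), (236, np.float64(31.9)), (238, np.float64(32.1)), (240, np.float64(32.0)), (242, np.float64(32.0)), (244, np.float64(32.0)), (246, np.float64(32.0)), (248, np.float64(32.0)), (250, np.float64(32.0)), (252, np.float64(32.0)), (254, np.float64(32.0)), (256, np.float64(32.0)), (258, np.float64(32.0)), (260, np.float64(32.0)), (262, np.float64(31.9))]
std [0. 0. 0. 0.] F [0.3 1.2 8.7]
turn -0.00  x -0.07 y 0.03 z -0.06  (yang 6.8)
```

```bash
python3 -m creep '[0.299,0.1,0,0.036,0, 0.299,0.1,0,0.036,0, 0.299,0.15,0,0.055,0, 0.299,0.15,0,0.055,0, 0.299,0.15,0,0.055,0, 0.299,0.15,0,0.055,0, 0.299,0.15,0,0.055,0, 0.299,0,0,0,0]';python3 -c "
from h import *
s=cap('wrist');tilt(s,-.01,.01,.022)"; python3 -m creep '[0.299,0.2,0,0.073,0, 0.299,0.2,0,0.073,0, 0.299,0.1,0,0.036,0, 0.299,0,0,0,0, 0.32,0,0,0,0, 0.4,0,0,0,0, 0.5,0,0,0,0, 0.6,0,0,-0.4,0, 0.6,0,0,-0.6,0, 0.6,0,0,-0.8,0, 0.6,0,0,-0.8,0]';python3 -c "
from h import *
line();line(None,'top');s=cap('wrist','w9.png');line(s,'wrist');np.savez('w9.npz',**s);st()"
```

```text
time: 81.85
eef_pos: [0.6023, -0.0205, 0.1167]
eef_rot: [2.083, 2.349, 0.002]
contact_force: [2.3, 5.1, 6.8]
finger_gap: 0.0256
grip_force: 12.6
tilt rel rail 0.0 profile [(182, np.float64(31.0)), (184, np.float64(32.1)), (186, np.float64(32.1)), (188, np.float64(32.0)), (190, np.float64(32.1)), (192, np.float64(32.0)), (194, np.float64(31.9)), (196, np.float64(32.0)), (198, np.float64(32.0)), (200, np.float64(32.0)), (202, np.float64(32.0)), (204, np.float64(32.0)), (206, np.float64(32.0)), (208, np.float64(32.0)), (210, np.float64(32.0)), (212, np.float64(32.0)), (214, np.float64(32.0)), (216, np.float64(32.0)), (218, np.float64(32.0)), (220, np.float64(31.9))]
time: 82.82
eef_pos: [0.5977, -0.0016, 0.2121]
eef_rot: [-2.083, -2.347, 0.004]
contact_force: [1.4, -0.1, 0.1]
finger_gap: 0.0511
grip_force: 0.0
scene [(0, 41.9), (4, 42.3), (8, 41.0), (12, 40.0), (16, 42.4), (23, 40.4), (28, 41.0), (32, 42.9), (36, 42.3), (39, 41.3), (44, 41.7), (48, 41.3), (52, 41.4), (55, 42.3), (60, 41.8), (64, 41.9), (67, 41.4), (72, 39.7), (80, 41.2), (84, 40.9), (92, 41.9), (96, 40.4), (104, 41.1), 
[... 435 characters left out ...]
0.0), (120, 41.1), (124, 39.3), (128, 34.5), (132, 33.6), (136, 33.5), (140, 36.3), (144, 34.6), (148, 37.2), (152, 36.1)]
wrist [(23, 34.6), (28, 40.2), (32, 40.3), (36, 40.4), (39, 40.3), (44, 40.2), (48, 38.9), (52, 40.3), (55, 40.4), (60, 40.4), (64, 40.5), (67, 40.4), (72, 39.3), (76, 39.6), (80, 40.3), (84, 40.2), (88, 40.3), (92, 40.3), (96, 40.3), (99, 38.6), (104, 40.3), (108, 40.2), (112, 40.3), (116, 40.4), (120, 40.4), (124, 39.7), (128, 32.9), (132, 32.8), (136, 32.8), (140, 32.7), (144, 32.8), (148, 32.7), (152, 32.8), (156, 32.7), (160, 32.8), (164, 33.0)]
std [0.001  0.0003 0.0018 0.    ] F [-0.1 -0.  -0.4]
t82.97 [ 0.5992 -0.0016  0.2129] F [-0.3 -0.1 -0.3] gap 0.0512 grip 0
```

```bash
cat >> h.py <<'E'
def knob(s):
    from rail import frame
    A=frame(-1.45127641);W=world(s);Q=(W-rail(0,0,0))@A.T
    k=(np.abs(Q[...,0]-.095)<.014)&(Q[...,1]<-.095)&(Q[...,1]>-.165)&(Q[...,2]>-.015)&(Q[...,2]<.09)
    q=Q[k];print(len(q))
    if len(q)<10:return
    from scipy.optimize import least_squares
    f=lambda p:np.linalg.norm(q-np.array([p[1],-.07-.074*np.cos(.9-p[0]),.003+.074*np.sin(.9-p[0])]),axis=1)-.011
    r=min((least_squares(f,[a,.095],loss='soft_l1',f_scale=.002) for a in(0,.3,.6,.9)),key=lambda r:r.cost);print('q %.3f x %.4f'%tuple(r.x),r.cost,'resid',np.median(np.abs(f(r.x))))
    print('knob rail',[r.x[1],-.07-.074*np.cos(.9-r.x[0]),.003+.074*np.sin(.9-r.x[0])])
E
python3 - <<'E'
from h import *
s=dict(np.load('w9.npz'));knob(s)
for q in(0,.1,.3,.5,.7,.9):
    t=rail(.095,-.07-.074*np.cos(.9-q),.003+.074*np.sin(.9-q));print(q,t.round(4))
k=rail(.095,-.07-.074*np.cos(.8),.003+.074*np.sin(.8));go(k[0],k[1],k[2]+.02,6.85)
from rail import frame
Q=(world(s).reshape(-1,3)-rail(0,0,0))@frame(-1.45127641).T
m=(np.abs(Q[:,1])<.012)&(Q[:,2]>.028)&(Q[:,2]<.045)&(Q[:,0]<.19);print(np.percentile(Q[m,0],[98,99.5,100]))
E
```

```text
1967
q 0.114 x 0.0933 0.016121033846727435 resid 0.0008381835821182036
knob rail [np.float64(0.09326079953384776), np.float64(-0.12229251275043834), np.float64(0.05535926957325935)]
0 [0.4765 0.0629 0.1249]
0.1 [0.4712 0.0606 0.1203]
0.3 [0.4622 0.0556 0.1097]
0.5 [0.4557 0.0503 0.0975]
0.7 [0.4519 0.045  0.0842]
0.9 [0.4511 0.0398 0.0704]Traceback (most recent call last):
  File "<stdin>", line 5, in <module>
  File "h.py", line 17, in go
    p,R=pose();a=np.degrees(np.arctan2(R[1,1],R[0,1]))
        ~~~~^^
  File "h.py", line 55, in pose
    if i<n-1: snapshot('wrist')
              ~~~~~~~~^^^^^^^^^
ValueError: 200 camera calls are used up
```

View pics/w9.png

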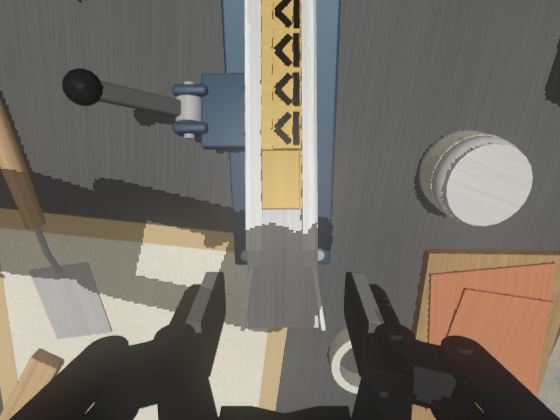

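```bash
cat >> h.py <<'E'
def pose():
    o=get_obs();print('F',np.round(o['contact_force'],1),'p',np.round(o['eef_pos'],4));return np.array(o['eef_pos']),cv2.Rodrigues(np.array(o['eef_rot'],float))[0]
E
python3 -m creep '[0,0,0,0,0, 0,0,0,0,0]'; python3 -c "
from h import *
go(.4705,.0603,.15,6.85)"
```

```text
time: 83.33
eef_pos: [0.5984, -0.0012, 0.2113]
eef_rot: [-2.083, -2.348, 0.002]
contact_force: [-0.5, -1.2, -0.1]
finger_gap: 0.0284
grip_force: 0.0
F [-0.5 -1.2 -0.1] p [ 0.5984 -0.0012  0.2113]
turn -0.00  x 1.91 y -2.99 z 1.53  (yang 6.8)
```

```bash
python3 -m creep '[0,0.4,-0.6,0,0, 0,0.4,-0.6,0,0, 0,0.4,-0.6,0,0, 0,0.4,-0.6,0,0, 0,0.31,-0.59,0,0, 0,0,0,0.5,0, 0,0,0,0.5,0, 0,0,0,0.53,0, 0,0,0,0,0, 0,0,0,0,0, 0,0,0,0,0]'; python3 -c "
from h import *
go(.4705,.0603,.1305,6.85)"
```

```text
time: 84.25
eef_pos: [0.4719, 0.0602, 0.1523]
eef_rot: [2.084, 2.35, 0.0]
contact_force: [-0.5, 0.5, 0.0]
finger_gap: -0.0001
grip_force: 0.0
F [-0.5  0.5  0. ] p [0.4719 0.0602 0.1523]
turn 0.00  x 0.01 y -0.03 z 0.55  (yang 6.9)
```

```bash
python3 -m creep '[0,0,-0.03,0.3,0, 0,0,0,0.25,0, 0,0,0,0,0]'; python3 -m creep '[0,-0.05,-0.12,0.13,0, 0,-0.05,-0.12,0.13,0, 0,0,0,0,0]'; python3 -m creep '[0,-0.05,-0.09,0.15,0, 0,-0.06,-0.09,0.15,0, 0,0,0,0,0]'
```

```text
time: 84.5
eef_pos: [0.47, 0.0599, 0.129]
eef_rot: [-2.085, -2.35, 0.001]
contact_force: [-0.1, -0.5, -0.1]
finger_gap: -0.0001
grip_force: 0.0
time: 84.75
eef_pos: [0.4603, 0.0548, 0.119]
eef_rot: [-2.084, -2.35, 0.001]
contact_force: [-0.5, -0.0, 0.6]
finger_gap: 0.0001
grip_force: 0.2
time: 85.0
eef_pos: [0.4535, 0.0494, 0.1067]
eef_rot: [-2.084, -2.35, 0.002]
contact_force: [-0.4, 0.4, 0.9]
finger_gap: 0.0001
grip_force: 0.3
```

```bash
python3 -m creep '[0,-0.06,-0.06,0.16,0, 0,-0.06,-0.05,0.17,0, 0,0,0,0,0]'; python3 -m creep '[0,-0.06,-0.02,0.17,0, 0,-0.07,-0.015,0.17,0, 0,0,0,0,0, 0,0,0,0,0]';python3 -m creep '[0,0,0,0.04,0, 0,0,0,0.04,0, 0,0,0,0,0]'
```

```text
time: 85.25
eef_pos: [0.4504, 0.0441, 0.0935]
eef_rot: [-2.085, -2.35, 0.001]
contact_force: [-0.3, 0.3, -0.2]
finger_gap: -0.0003
grip_force: 0.0
time: 85.58
eef_pos: [0.4502, 0.039, 0.0801]
eef_rot: [2.085, 2.35, 0.0]
contact_force: [-0.2, -0.5, 2.7]
finger_gap: -0.0001
grip_force: 1.5
time: 85.83
eef_pos: [0.4505, 0.039, 0.0792]
eef_rot: [2.084, 2.351, -0.001]
contact_force: [-12.2, 0.5, 28.3]
finger_gap: -0.0
grip_force: 14.4
```

```bash
python3 -m creep '[0,0,0,0,0, 0,0,0,-0.1,0, 0,0,0,-0.4,0, 0,0,0,-0.8,0, 0,0,0,-0.8,0, 0,0,0,-0.8,0, 0,0,0,0,0, 0,0,0,0,0]'; python3 -c "
from h import *
go(.4505,.039,.0792,6.85)"
```

```text
time: 86.5
eef_pos: [0.4516, 0.039, 0.1948]
eef_rot: [2.082, 2.347, 0.004]
contact_force: [0.2, -0.0, -0.6]
finger_gap: -0.0003
grip_force: 0.0
F [ 0.2 -0.  -0.6] p [0.4516 0.039  0.1948]
turn 0.00  x 0.00 y -0.03 z 2.89  (yang 6.9)
```

```bash
python3 -m creep '[0,0,0,0.7,0, 0,0,0,0.7,0, 0,0,0,0.7,0, 0,0,0,0.55,0, 0,0,0,0.1,0, 0,0,0,0,0, 0,0,0,0,0]'; python3 -m creep '[0,0,0,0.06,0, 0,0,0,0.04,0, 0,0,0,0,0]'; python3 -m creep '[0,0,0,0.04,0, 0,0,0,0.02,0, 0,0,0,0,0]'; python3 -m creep '[0,0,0,-0.1,0, 0,0,0,-0.4,0, 0,0,0,-0.8,0, 0,0,0,-0.8,0, 0,0,0,-0.8,0, 0,0,0,-0.4,0, 0,0,0,0,0]'
```

```text
time: 87.08
eef_pos: [0.4486, 0.0394, 0.0817]
eef_rot: [-2.083, -2.348, 0.002]
contact_force: [-0.2, -0.4, -0.1]
finger_gap: 0.0002
grip_force: 0.0
time: 87.33
eef_pos: [0.4498, 0.0393, 0.0798]
eef_rot: [-2.084, -2.35, 0.001]
contact_force: [-4.5, 0.6, 9.8]
finger_gap: -0.0004
grip_force: 5.4
time: 87.58
eef_pos: [0.45, 0.0393, 0.0791]
eef_rot: [-2.084, -2.351, 0.001]
contact_force: [-14.0, 0.9, 29.4]
finger_gap: 0.0001
grip_force: 15.4
time: 88.17
eef_pos: [0.4525, 0.0388, 0.2131]
eef_rot: [2.08, 2.345, 0.007]
contact_force: [1.0, 0.5, 0.3]
finger_gap: -0.0
grip_force: 0.0
```

The knob holds at the height worked out for the fully-down position, and it is stiff under 29 N, so the lever is down and stays there. Handing in.

```bash
python3 -c "
from plant import job_done
print(job_done())"
```

```text
the job is handed in; nothing more can be done
None
```

All five brass sorts are in the rail against the end stop, nick side to the lever, with the quad closed up behind them and the clamp lever pressed fully down; the job is handed in. The lever was checked only by touch, because the 200 camera calls ran out just before it was pressed.

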